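Swap the wound rolls of a bench test cell for a plate stack and latch it

ROBOT

A 6-joint arm with a two-finger parallel gripper is mounted at the origin on a cart in front of the work surface, level with it; the furniture and walls round the work are solid. World frame = base frame: x ahead of the robot, y to its left, z up, the work surface at z = 0. Lengths are in mm, angles in rad, forces in N, time in s.
With the tool pointing down it reaches from about 350 to 975 mm from the base axis. Payload 7.1 kg.
Tool frame: the origin (TCP) lies between the finger pads; the fingertips stand 17 mm ahead of it and the grasp point (between the pads) lies 2 mm behind it (tip_reach is the y of the fingertips in the tool frame, in mm); y points along the fingers, x is the direction in which the jaws open and shut, and the axes are right-handed (so a half turn about y gives the same grasp; the last joint's range is limited). The gripper opens to 88 mm and grips with 3 to 60 N. Pads are 20 mm wide; open, the fingers measure 115 mm over their backs; the gripper's body (75 mm by 178 mm) begins 61 mm behind the grasp point.
Start: joints at [1.099, 0.423, 1.63, -0, 1.089, -0.019], TCP at [273.396, 562.014, 218.475] pointing down, gripper open.
Joint ranges: [-3, 3], [-0.9, 2.11], [0.09, 2.58], [-1.31, 4.45], [0.11, 2.69], [-2.54, 2.54]. Speed limits (rad/s): [2.39, 2.39, 3.01, 3.14, 3.14, 3.14].

INTERFACE

Orientations are given as a rotation vector (axis times angle).
In Python, from workcell import get_obs, get_image, camera_model, close_job, silhouettes, tip_of, tip_reach gives the robot as it stands. The module is installed in compiled form; this text tells all that it offers.
- The arm moves only by the tool arm_command, never from a script. Its argument "targets" is a list of rows, each a list of 4 numbers: the shift along the tool's x, y, z in mm, then the turn about the tool's y in rad. A call has 1 to 20 rows; each row shifts and turns the commanded pose from where the row before left it, along the tool's axes as they then stand; what a row does not reach is not made up. A row lasts 1/12 s, in which the tool goes at most 41.7 mm and 7.16 degrees, less where a joint would pass 70% of its speed; a pose out of reach is approached as far as the arm can. A call is refused whole if a number of a shift passes 41.7 or a number of a turn 0.125, either way. A call with a gripper value outside its range is refused whole. "gripper" is the opening in per cent of the stroke, from 0 (shut) to 100 (fully open), set as the call begins (left out, the last holds). The fingers move at their own pace and stop on an object; the grip force is fixed at half the most. Time passes only in rows, so rows that do not move let the fingers close. It gives the time, the measured TCP pose, the force and the opening at its end, in the units of the state.
- get_obs(): the state, without advancing time (a new reading comes with each control period).
- get_image(name): name is "scene" or "top"; returns the picture (400x640x3 uint8, blue, green, red); there is no depth.
- camera_model(name): a dict with "mtx" (3x3 intrinsics, pixels), "position" and "orientation" of the camera in the world. Camera axes: x right, y up, looking along -z (the intrinsics and any distortion apply to the point x, -y, -z); pixel columns grow to the right and rows downward; lengths in mm; the calibration is good to about 2 mm. A picture is of the moment at which its call begins. camera_model takes no time and is no camera call.
- close_job(): hands the job in, once; it reports no verdict.
Trained networks look in the newest picture that a camera, given by its name, has taken for a name from the list of things; names that differ only in an ending like _2 or _b are one class to them, and where a whole thing is asked for, a point or a joint stands for the part that bears it (a point fixed in the world has none). Each returns a list of dicts, best first, with "conf" (0 to 1); they miss things now and then, are a little off and sometimes report something else, mostly with a low value. They report only what shows in the picture. A call takes as long as a camera call. They do not tell look-alikes from the thing itself.
- silhouettes(camera, thing): "pixels" (400x640 bool, what is visible of it) and "at" ([column, row] in pixels, amid what is visible of it).
- tip_of(camera, thing): "at" ([column, row] in pixels: a listed point, or the origin of a listed thing).
The state is a dict: "t": time; "qpos": joint angles; "qvel": joint speeds; "joint_torque": joint torques, N m; "ee_pos": TCP position; "orientation": TCP orientation; "ft_force": force on the tool from outside, world axes, zero at the start; "moment": the same for the moment, N m; "width": finger opening in mm.
Only numpy, scipy, OpenCV 4.12 (cv2) and the standard library are available. Lean on these libraries where they do the work, as an engineer would, in place of code of your own. Each camera call takes 0.05 s, during which the arm holds its last target. There are 200 camera calls.

TASK

Draw the test cell's carriage all the way out from under its hood, lift the wound roll or rolls off the hub and set them flat side by side on the floor of the white tray. Then stack every electrode plate flat on the splined hub so that the tabs of neighbouring plates point to opposite sides, towards the two contact bars, and push the carriage back under the hood until its spring detent snaps it fully home. Leave the timer and the small white cap where they are.

Things in the scene. Friction and masses are not known exactly. Their poses are not given: they have to be found in the camera images.
- test_cell: the bench test cell, fixed: a metal base 285 x 130 x 10 mm with two rails, and over its rear end a hood with white sides and a clear roof, 89 mm high. Origin: underside, near the base's centre; x points along the slide to the hood end (inward), z up. The hood covers x = 55 to 150 mm; the carriage runs along x; two contact bars inside the hood face -y and +y
- carriage (a joint): how far the carriage is drawn out towards -x of test_cell, m: 0 = fully home under the hood, 0.12 = stop, fully out. Slide friction 2.5 N. A sprung ball makes a detent: pushing in past it, from 13 to 6 mm, takes about 9 N in all; from 4 mm on it snaps the carriage home by itself and holds it there; drawing it out takes about 8 N
- seat (a point): on the carriage: centre of the flat seat (40 mm disc) at the foot of the hub; its axes are those of test_cell. Hub: core 13 mm diameter, 42 mm high with a conical tip, and two keys 5 mm thick along +-y, 22 mm tip to tip, up to 30.5 mm above the seat with rounded tops. The deck around the disc lies 4 mm below the seat
- handle (a point): on the carriage: centre of the upright black fin handle, 24 mm along the slide (x), 10 mm thick (y), top 10 mm above this point; the fin stands 68 mm from the hub on the -x side and goes down to the deck 34 mm below this point
- roll_tray: a shallow white open tray, fixed, 150 (x) x 70 (y) mm, 12 mm high, walls and floor 4 mm. Origin: centre of the underside
- roll_1: a used wound roll: ring of metal wire wound on a grey core, 44 mm outside diameter, 17 mm high, bore 27 mm, axis z; origin: centre of the underside. 90 g. It starts on the hub of the carriage, resting on the seat
- roll_2: a used wound roll: ring of metal wire wound on a grey core, 44 mm outside diameter, 17 mm high, bore 27 mm, axis z; origin: centre of the underside. 90 g. It starts on the hub of the carriage, on top of roll_1; in some runs it is absent
- plate_1: a loose electrode plate of bare metal, 44 x 46 mm and 8 mm thick, with one tab 16 mm wide on its +y edge (tab tip 49 mm from the origin). All plates are alike. Origin: centre of the hole, on the underside; x across the 44 mm width (the flat sides to grip), z up. Hole: 15.5 mm square with two notches 7.5 mm wide along y, 24.5 mm tip to tip; 60 g; may be absent
- plate_2: a loose electrode plate of bare metal, 44 x 46 mm and 8 mm thick, with one tab 16 mm wide on its +y edge (tab tip 49 mm from the origin). All plates are alike. Origin: centre of the hole, on the underside; x across the 44 mm width (the flat sides to grip), z up. Hole: 15.5 mm square with two notches 7.5 mm wide along y, 24.5 mm tip to tip; 60 g; may be absent
- plate_3: a loose electrode plate of bare metal, 44 x 46 mm and 8 mm thick, with one tab 16 mm wide on its +y edge (tab tip 49 mm from the origin). All plates are alike. Origin: centre of the hole, on the underside; x across the 44 mm width (the flat sides to grip), z up. Hole: 15.5 mm square with two notches 7.5 mm wide along y, 24.5 mm tip to tip; 60 g; may be absent
- plate_4: a loose electrode plate of bare metal, 44 x 46 mm and 8 mm thick, with one tab 16 mm wide on its +y edge (tab tip 49 mm from the origin). All plates are alike. Origin: centre of the hole, on the underside; x across the 44 mm width (the flat sides to grip), z up. Hole: 15.5 mm square with two notches 7.5 mm wide along y, 24.5 mm tip to tip; 60 g; may be absent
- plate_1_tab (a point): middle of the tab of plate_1, 32 mm from its origin on its own +y, half-way up its thickness
- plate_2_tab (a point): middle of the tab of plate_2, 32 mm from its origin on its own +y, half-way up its thickness
- plate_3_tab (a point): middle of the tab of plate_3, 32 mm from its origin on its own +y, half-way up its thickness
- plate_4_tab (a point): middle of the tab of plate_4, 32 mm from its origin on its own +y, half-way up its thickness
- heater_left: the black tray heater ahead of the robot, fixed, an obstacle: 222 mm wide (own x, from -118 to 104 mm), 280 mm deep (own y), 113 mm high, with an empty white tray on it that reaches up to 165 mm and 170 mm either way along y. The plates start beside its own +x side, the tray for the rolls is on the other side. Origin near the centre, on the bench
- timer: a bystander: small white kitchen-style timer 58 x 64 x 18 mm lying on the bench, origin under its centre
- tube_cap: a bystander: small white screw cap, 32 mm across, 16 mm high, lying on the bench; origin under its centre
Mind the look-alikes: they are no part of the job. Leave any blue look-alike of the plate_4 alone.

How it is judged (in metres and radians):
On the way, in this order (a step that is already met when the one before it is completed fails the run):
1. the carriage is drawn out to its stop (value of joint carriage above 0.105 m), for 0.2 s.
2. with the carriage out, the wound rolls lie flat in the tray (value of joint carriage above 0.105 m and x of roll_1 in the frame of roll_tray between -0.06 and 0.06 m and y of roll_1 in the frame of roll_tray between -0.02 and 0.02 m and z of roll_1 in the frame of roll_tray between 0.001 and 0.01 m and angle between each of roll_1, roll_2's own z axis and vertical below 0.15 rad and linear speed of each of roll_1, roll_2 below 0.02 m/s and x of roll_2 in the frame of roll_tray between -0.06 and 0.06 m and y of roll_2 in the frame of roll_tray between -0.02 and 0.02 m and z of roll_2 in the frame of roll_tray between 0.001 and 0.01 m), for 0.2 s.
3. with the carriage out, all plates are seated on the hub, neighbours' tabs opposite (value of joint carriage above 0.105 m and horizontal distance between each of plate_1, plate_2, plate_3, plate_4 and seat below 0.003 m and angle between the y axis of each of plate_1, plate_2, plate_3, plate_4 and the y axis of test_cell, either way round below 0.15 rad and angle between each of plate_1, plate_2, plate_3, plate_4's own z axis and vertical below 0.08 rad and z of plate_1 in the frame of seat between -0.002 and 0.027 m and linear speed of each of plate_1, plate_2, plate_3, plate_4 below 0.02 m/s and z of plate_2 in the frame of seat between -0.002 and 0.027 m and z of plate_3 in the frame of seat between -0.002 and 0.027 m and z of plate_4 in the frame of seat between -0.002 and 0.027 m and (z of plate_2 in the frame of plate_1 above 0.012 m or z of plate_2 in the frame of plate_1 below -0.012 m or y of plate_2_tab in the frame of plate_1 below 0 m) and (z of plate_3 in the frame of plate_1 above 0.012 m or z of plate_3 in the frame of plate_1 below -0.012 m or y of plate_3_tab in the frame of plate_1 below 0 m) and (z of plate_3 in the frame of plate_2 above 0.012 m or z of plate_3 in the frame of plate_2 below -0.012 m or y of plate_3_tab in the frame of plate_2 below 0 m) and (z of plate_4 in the frame of plate_1 above 0.012 m or z of plate_4 in the frame of plate_1 below -0.012 m or y of plate_4_tab in the frame of plate_1 below 0 m) and (z of plate_4 in the frame of plate_2 above 0.012 m or z of plate_4 in the frame of plate_2 below -0.012 m or y of plate_4_tab in the frame of plate_2 below 0 m) and (z of plate_4 in the frame of plate_3 above 0.012 m or z of plate_4 in the frame of plate_3 below -0.012 m or y of plate_4_tab in the frame of plate_3 below 0 m)), for 0.2 s.
4. the carriage is pushed home and the detent holds it (value of joint carriage below 0.0025 m), for 0.2 s.
At the end, for the whole second after the job is handed in: carriage within 2.5 mm of fully home; every roll flat on the tray floor, its centre at least 15 mm inside the edges; every plate flat on the hub within 3 mm of its axis, tabs of neighbouring plates on opposite sides; all at rest (value of joint carriage below 0.0025 m and x of roll_1 in the frame of roll_tray between -0.06 and 0.06 m and y of roll_1 in the frame of roll_tray between -0.02 and 0.02 m and z of roll_1 in the frame of roll_tray between 0.001 and 0.01 m and angle between each of roll_1, roll_2's own z axis and vertical below 0.15 rad and linear speed of each of roll_1, roll_2, plate_1, plate_2, plate_3, plate_4 below 0.02 m/s and x of roll_2 in the frame of roll_tray between -0.06 and 0.06 m and y of roll_2 in the frame of roll_tray between -0.02 and 0.02 m and z of roll_2 in the frame of roll_tray between 0.001 and 0.01 m and horizontal distance between each of plate_1, plate_2, plate_3, plate_4 and seat below 0.003 m and angle between the y axis of each of plate_1, plate_2, plate_3, plate_4 and the y axis of test_cell, either way round below 0.15 rad and angle between each of plate_1, plate_2, plate_3, plate_4's own z axis and vertical below 0.08 rad and z of plate_1 in the frame of seat between -0.002 and 0.027 m and z of plate_2 in the frame of seat between -0.002 and 0.027 m and z of plate_3 in the frame of seat between -0.002 and 0.027 m and z of plate_4 in the frame of seat between -0.002 and 0.027 m and (z of plate_2 in the frame of plate_1 above 0.012 m or z of plate_2 in the frame of plate_1 below -0.012 m or y of plate_2_tab in the frame of plate_1 below 0 m) and (z of plate_3 in the frame of plate_1 above 0.012 m or z of plate_3 in the frame of plate_1 below -0.012 m or y of plate_3_tab in the frame of plate_1 below 0 m) and (z of plate_3 in the frame of plate_2 above 0.012 m or z of plate_3 in the frame of plate_2 below -0.012 m or y of plate_3_tab in the frame of plate_2 below 0 m) and (z of plate_4 in the frame of plate_1 above 0.012 m or z of plate_4 in the frame of plate_1 below -0.012 m or y of plate_4_tab in the frame of plate_1 below 0 m) and (z of plate_4 in the frame of plate_2 above 0.012 m or z of plate_4 in the frame of plate_2 below -0.012 m or y of plate_4_tab in the frame of plate_2 below 0 m) and (z of plate_4 in the frame of plate_3 above 0.012 m or z of plate_4 in the frame of plate_3 below -0.012 m or y of plate_4_tab in the frame of plate_3 below 0 m)); the robot touches nothing.
It fails at once if the timer or the white cap is moved by more than 30 mm (distance of any of timer, tube_cap from where it was at the start of the episode above 0.03 m).
Of plate_1, plate_2, plate_3, plate_4, roll_2 only 3 to 5 are there at a start; the rules pass over those that are not, and their reading is None.
At some moment in a run one of plate_1, plate_2, plate_3, plate_4 may be knocked a few centimetres aside while the robot is not near it.
It also fails if it takes over 210 s, if anything falls off the work surface, if the arm or the gripper's body presses on something with over 40 N, if the wrist force passes 120 N, or if a joint passes its speed limit or range.

## Working session

There is one attempt and no reset: what is moved stays moved. The work goes in short steps, Python scripts to look and compute and a tool call to move; the robot and the scene stay as the last step left them, time stands still between calls to the robot, and variables do not carry over. Pictures are saved under pics/ and viewed, about 12 in all and at most 16, crops included, and the job is handed in when it is done.

Besides the shell and the picture viewer there is one more tool, called as name(argument=value, ...), one argument or row to a line, values as JSON. arm_command: Moves the arm, as the interface text tells. Its arguments: {"type":"object","properties":{"targets":{"type":"array","items":{"type":"array","items":{"type":"number"}}},"gripper":{"type":"number"}},"required":["targets"]}

```bash
mkdir -p pics; ls; python3 - <<'E'
from workcell import *
import cv2,numpy as np
o=get_obs(); print({k:np.round(v,3) for k,v in o.items()}); print(tip_reach if not callable(tip_reach) else '')
for c in("scene","top"):
    m=camera_model(c); print(c,m)
    cv2.imwrite(f"pics/{c}0.png",get_image(c))
E
```

```text
pics
{'t': np.float64(0.0), 'qpos': array([ 1.099,  0.424,  1.631,  0.   ,  1.089, -0.019]), 'qvel': array([-0.001,  0.001,  0.001, -0.001,  0.001, -0.001]), 'joint_torque': array([-2.0000e-03, -5.4462e+01, -2.7366e+01,  6.4000e-02,  2.3000e-02,
       -0.0000e+00]), 'ee_pos': array([273.153, 561.567, 217.737]), 'orientation': array([-1.391, -0.869,  0.871]), 'ft_force': array([-0.233,  0.032,  0.01 ]), 'moment': array([-0.008,  0.014,  0.019]), 'width': np.float64(87.738)}
17.0
scene {'mtx': array([[415.75102327,   0.        , 317.24754001],
       [  0.        , 415.75102327, 194.41341041],
       [  0.        ,   0.        ,   1.        ]]), 'position': array([-205.0735778 , -691.274665  , 1031.94795365]), 'orientation': array([ 0.76443516, -0.33565275, -0.78080568])}
top {'mtx': array([[370.48293572,   0.        , 320.71361144],
       [  0.        , 370.48293572, 199.64643885],
       [  0.        ,   0.        ,   1.        ]]), 'position': array([ 469.85268186,  -11.32459418, 1142.77712395]), 'orientation': array([ 0.04312059, -0.05666175, -1.58432143])}
```

View pics/scene0.png

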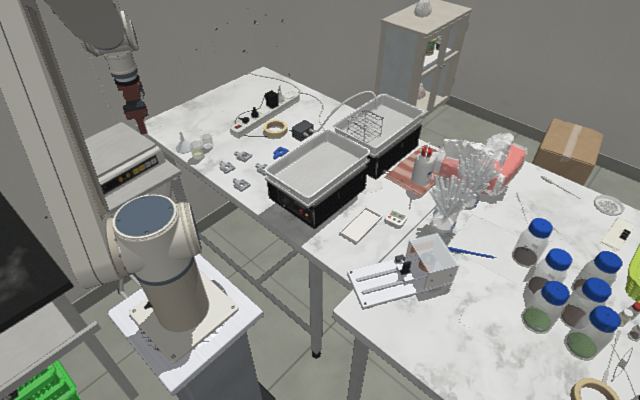

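View pics/top0.png

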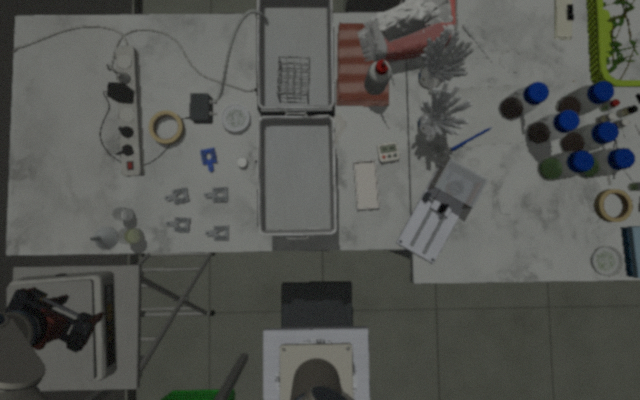

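The top view shows four plates at about (178,196), (217,195), (180,225) and (217,233), and the blue look-alike at (209,158). The test cell is near (440,210), the tray at (367,186), the timer at (388,153) and the cap at (243,162).

```bash
cat > h.py <<'E'
from workcell import *
import cv2,numpy as np
from scipy.spatial.transform import Rotation as R
def cam(c):
    m=camera_model(c); return np.array(m["mtx"]),np.array(m["position"]),R.from_rotvec(m["orientation"]).as_matrix(),m
def ray(c,px):
    K,p,Rm,_=cam(c); v=np.linalg.solve(K,[px[0],px[1],1]); return p,Rm@np.array([v[0],-v[1],-v[2]])
def plane(c,px,z):
    p,d=ray(c,px); return p+d*(z-p[2])/d[2]
def tri(a,b):
    (p,d),(q,e)=ray("scene",a),ray("top",b); s=np.linalg.lstsq(np.c_[d,-e],q-p,rcond=None)[0]
    A,B=p+d*s[0],q+e*s[1]; return (A+B)/2,np.linalg.norm(A-B)
def proj(c,X):
    K,p,Rm,_=cam(c); v=(np.atleast_2d(X)-p)@Rm; v=np.c_[v[:,0],-v[:,1],-v[:,2]]@K.T; return v[:,:2]/v[:,2:]
def tool():
    o=get_obs(); return np.array(o["ee_pos"]),R.from_rotvec(o["orientation"]).as_matrix(),o
E
python3 - <<'E'
from h import *
np.set_printoptions(precision=1,suppress=True)
print(cam("top")[3].keys(), tool()[1].round(3))
for c in("scene","top"):
    get_image(c)
    for n,z in(("plate_1",0),("plate_1_tab",4),("handle",50),("seat",20),("test_cell",0),("roll_tray",0),("roll_1",20),("heater_left",0),("timer",0),("tube_cap",0)):
        for d in tip_of(c,n)[:6]: print(c,n,round(d["conf"],2),np.array(d["at"]),plane(c,d["at"],z))
E
```

```text
dict_keys(['mtx', 'position', 'orientation']) [[ 0.4 -0.  -0.9]
 [ 0.9 -0.   0.4]
 [-0.  -1.   0. ]]
scene plate_1 0.63 [263.6 172.6] [547.5 278.5   0. ]
scene plate_1 0.56 [242. 186.] [442.4 280.5   0. ]
scene plate_1 0.52 [227.6 166.5] [477.4 408.7   0. ]
scene plate_1 0.48 [244.7 157.4] [559.3 403.4   0. ]
scene plate_1 0.47 [235.  179.1] [449.5 329.6   0. ]
scene plate_1_tab 0.61 [236.6 180.8] [444.9 313.7   4. ]
scene handle 0.71 [406.6 261.7] [ 524.  -377.2   50. ]
scene seat 0.84 [426.1 263.8] [ 579.3 -415.3   20. ]
scene test_cell 0.95 [394.6 276.6] [ 490.3 -365.9    0. ]
scene test_cell 0.59 [263.2 172.8] [545.6 278.7   0. ]
scene roll_1 0.46 [424.7 266.5] [ 567.8 -417.5   20. ]
scene timer 0.74 [395.2 219.5] [ 684.6 -232.9    0. ]
top plate_1 0.78 [207.9 156.6] [681.2 326.8   0. ]
top plate_1 0.75 [220.5 195.7] [558.8 287.4   0. ]
top plate_1 0.56 [221.5 229.8] [453.9 284.    0. ]
top plate_1 0.48 [184.  194.9] [562.8 399.7   0. ]
top plate_1_tab 0.65 [207.5 233.1] [444.5 325.7   4. ]
top handle 0.86 [442.4 209.6] [ 504.7 -380.8   50. ]
top seat 0.72 [447.5 188.7] [ 569.2 -408.8   20. ]
top seat 0.67 [182.6 197.7] [552.8 396.7  20. ]
top seat 0.5 [172.2 197.4] [554.1 428.1  20. ]
top test_cell 0.71 [430.6 213. ] [ 496.3 -360.8    0. ]
top roll_tray 0.81 [367.3 182.7] [ 593. -167.    0.]
top timer 0.75 [385.  153.7] [ 683.2 -224.3    0. ]
top tube_cap 0.44 [244.3 165. ] [653.4 213.9   0. ]
```

```bash
python3 - <<'E'
from h import *
t=cv2.imread("pics/top0.png");s=cv2.imread("pics/scene0.png")
f=lambda im,x,y,w,h,k:cv2.convertScaleAbs(cv2.resize(im[y:y+h,x:x+w],None,fx=k,fy=k,interpolation=cv2.INTER_CUBIC),alpha=1.3)
a=f(t,160,145,80,100,5);b=f(t,395,150,100,120,5)
a=cv2.copyMakeBorder(a,0,600-a.shape[0],0,400-a.shape[1],0);b=b[:600,:400]
b=cv2.copyMakeBorder(b,0,600-b.shape[0],0,400-b.shape[1],0)
cv2.imwrite("pics/crop1.png",np.hstack([a,b]))
a=f(s,205,140,100,60,4);b=f(s,340,225,130,90,6)
cv2.imwrite("pics/crop2.png",b[:, :780])
E
```

```text
(no output)
```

View pics/crop1.png

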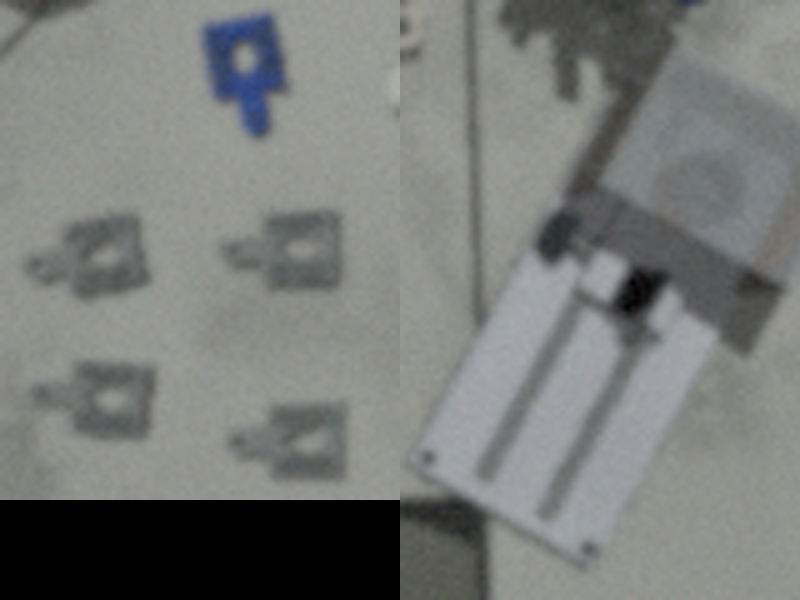

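View pics/crop2.png

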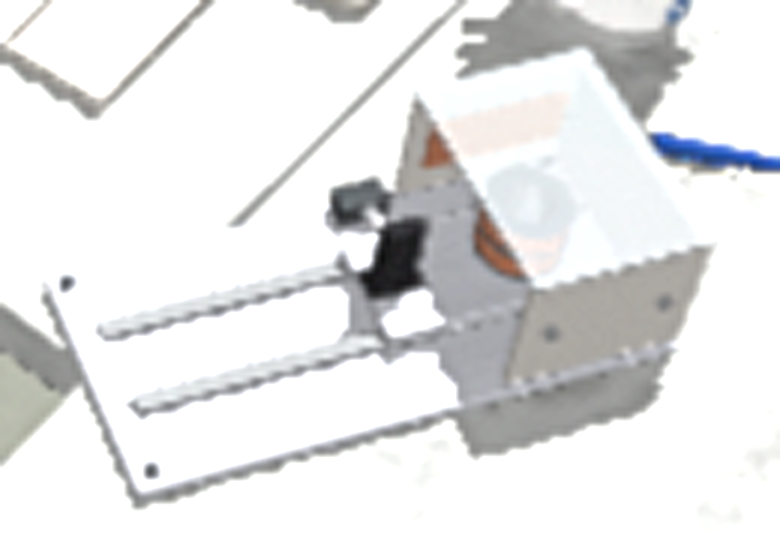

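Four plates have tabs pointing roughly +y. The cell is turned so that its hood faces away and to the right, and the fin is at about (442,209) in the top view. Next I fit the cell's pose.

```bash
python3 - <<'E'
from h import *
np.set_printoptions(precision=1,suppress=True)
T=lambda x,y:((x-400)/5+395-.4,y/5+150-.4)
S=lambda x,y:(x/6+340-.4,y/6+225-.4)
for nm,t,s in(("FL corner",T(410,465),S(45,288)),("FR corner",T(588,566),S(138,493)),("holeL",T(428,457),S(68,283)),("holeR",T(590,549),S(151,470)),("rail L end",T(486,476),S(108,331)),("railR",T(547,515),S(140,405)),("fin top centre",T(642,287),S(400,245)),("hoodroofL",T(605,190),S(418,97)),("hoodroofR",T(782,290),S(533,287))):
    print(nm,*tri(s,t),plane("top",t,10),plane("scene",s,10))
for n,s,t in(("handle",[406.6,261.7],[442.4,209.6]),("seat",[426.1,263.8],[447.5,188.7]),("cell",[394.6,276.6],[430.6,213.]),):print(n,*tri(s,t))
def edge(a,b):
    d=plane("top",T(*b),10)-plane("top",T(*a),10);return np.degrees(np.arctan2(d[1],d[0]))
print(edge((410,465),(545,235)),edge((588,566),(718,335)),edge((410,465),(588,566))+90,edge((486,476),(580,305)))
# plates by darkness segmentation in the top view and yaw
for i,d in enumerate(silhouettes("top","plate_1")):
    m=d["pixels"].astype(np.uint8);print(d["conf"],d["at"],m.sum())
E
```

```text
FL corner [ 406.3 -252.5   -0.3] 1.443237232238269 [ 407.4 -250.9   10. ] [ 399.7 -256.4   10. ]
FR corner [ 343.8 -359.6    2.9] 0.4048801849908641 [ 344.8 -357.5   10. ] [ 339.9 -361.7   10. ]
holeL [ 411.6 -262.2    7.5] 0.9481603641352669 [ 412.1 -262.    10. ] [ 409.7 -263.    10. ]
holeR [ 354.5 -358.9    9.3] 1.2577027760561488 [ 355.  -359.1   10. ] [ 353.6 -358.7   10. ]
rail L end [ 399.9 -296.4   11.9] 0.6056103983865824 [ 400.  -297.1   10. ] [ 400.8 -295.5   10. ]
railR [ 376.4 -333.4   12.1] 1.1391377168455497 [ 375.9 -333.6   10. ] [ 378.1 -333.1   10. ]
fin top centre [ 512.6 -383.5   48.7] 0.6169538179101544 [ 513.9 -396.4   10. ] [ 541.2 -371.6   10. ]
hoodroofL [ 567.1 -351.3   86.2] 0.3071836893266359 [ 574.  -375.7   10. ] [ 629.4 -324.1   10. ]
hoodroofR [ 508.6 -452.7   83.1] 1.2995341987871694 [ 510.8 -482.6   10. ] [ 564.2 -434.7   10. ]
handle [ 507.5 -379.3   66.4] 10.132274517391881
seat [ 572.7 -412.5   22.3] 11.059944780360983
cell [ 496.3 -363.3   -8.7] 0.3775422990538207
-31.966443847488982 -31.302716946286665 -30.42152014598858 -30.495886430007385
0.81 [217.7, 194.8] 248
0.7 [178.1, 196.3] 251
0.64 [177.2, 224.3] 235
0.6 [210.8, 159.7] 254
0.51 [219.2, 232.3] 303
```

```bash
cat >> h.py <<'E'
def goto(X,ang,n=None):
    "turn to tool-x angle ang (deg) first, then shift, printed as per-row numbers"
    p,Rm,o=tool(); a=np.degrees(np.arctan2(Rm[1,0],Rm[0,0])); t=(a-ang+180)%360-180
    c,s=np.cos(np.radians(ang)),np.sin(np.radians(ang)); d=np.array(X,float)-p
    v=np.array([d[0]*c+d[1]*s,-d[2],-d[0]*s*-1*-1+d[1]*c])
    L=np.hypot(v[0],v[2]); k=n or int(np.ceil(L/40))or 1
    print("at",p.round(1),"ang",round(a,2),"q1,q6",o["qpos"][[0,5]].round(2),"F",np.round(o["ft_force"],1),"w",round(float(o["width"]),1),"t",round(float(o["t"]),1))
    print("  turn",round(float(np.radians(t)),3),"xyz",v.round(1),"rows",k,"each",(v/k).round(2))
E
python3 - <<'E'
from h import *
print(tool()[1].round(3)); goto([512,-383,260],59.3)
# plates: hole and yaw from top silhouettes+grey seg
K=cv2.imread("pics/top0.png")
for d in silhouettes("top","plate_1"):
    m=d["pixels"].astype(np.uint8); c,_=cv2.findContours(m,0,1); c=max(c,key=cv2.contourArea)
    ys,xs=np.nonzero(m); w=np.array([plane("top",(x,y),8)[:2] for x,y in zip(xs,ys)]); mu=w.mean(0); e=np.linalg.svd(w-mu,full_matrices=False)[2][0]
    print(d["at"],mu.round(1),"axis deg",np.degrees(np.arctan2(e[1],e[0]))%180)
E
```

```text
[[ 0.437 -0.    -0.899]
 [ 0.899 -0.     0.437]
 [-0.    -1.     0.   ]]
at [273.4 562.  218.5] ang 64.06 q1,q6 [ 1.1  -0.02] F [-0.7 -0.  -0.3] w 87.8 t 1.2
  turn 0.083 xyz [-690.7  -41.5 -687.7] rows 25 each [-27.63  -1.66 -27.51]
[217.7, 194.8] [563.1 297. ] axis deg 85.1480443185228
[178.1, 196.3] [560.7 416.9] axis deg 100.06551915095942
[177.2, 224.3] [473.9 411.7] axis deg 83.06148845107793
[210.8, 159.7] [676.2 322.4] axis deg 14.976948320968035
[219.2, 232.3] [446.6 292. ] axis deg 91.95348818698407
```

arm_command(
  targets=[
    [0, -20, 0, 0.083],
    [0, -21, 0, 0],
    [-27.6, 0, -27.5, 0],
    [-27.6, 0, -27.5, 0],
    [-27.6, 0, -27.5, 0],
    [-27.6, 0, -27.5, 0],
    [-27.6, 0, -27.5, 0],
    [-27.6, 0, -27.5, 0],
    [-27.6, 0, -27.5, 0],
    [-27.6, 0, -27.5, 0],
    [-27.6, 0, -27.5, 0],
    [-27.6, 0, -27.5, 0],
    [-27.6, 0, -27.5, 0],
    [-27.6, 0, -27.5, 0],
    [-27.6, 0, -27.5, 0],
  ],
  gripper=60,
)

```text
t: 2.55
ee_pos: [397.8, 69.2, 259.9]
orientation: [-1.417, -0.807, 0.806]
ft_force: [1.7, 0.9, 1.3]
width: 52.6
```

arm_command(
  targets=[
    [-27.6, 0, -27.5, 0],
    [-27.6, 0, -27.5, 0],
    [-27.6, 0, -27.5, 0],
    [-27.6, 0, -27.5, 0],
    [-27.6, 0, -27.5, 0],
    [-27.6, 0, -27.5, 0],
    [-27.6, 0, -27.5, 0],
    [-27.6, 0, -27.5, 0],
    [-27.6, 0, -27.5, 0],
    [-27.6, 0, -27.5, 0],
    [-27.6, 0, -27.5, 0],
    [-27.6, 0, -27.5, 0],
    [0, 0, 0, 0],
  ],
)

```text
t: 3.63
ee_pos: [513.4, -388.4, 259.2]
orientation: [-1.421, -0.804, 0.804]
ft_force: [-1.4, 1.1, 0.4]
width: 52.7
```

```bash
python3 -c "
from h import *
goto([512,-383,110],59.3)"
```

```text
at [ 513.4 -388.4  259.2] ang 59.12 q1,q6 [-0.67 -1.7 ] F [-1.4  1.1  0.4] w 52.7 t 3.6
  turn -0.003 xyz [  4.  149.2   4. ] rows 1 each [  3.97 149.24   3.96]
```

arm_command(
  targets=[
    [4, 35, 4, 0],
    [0, 35, 0, 0],
    [0, 35, 0, 0],
    [0, 35, 0, 0],
    [0, 20, 0, 0],
    [0, 20, 0, 0],
    [0, 15, 0, 0],
    [0, 12, 0, 0],
    [0, 0, 0, 0],
  ],
)

```text
t: 4.38
ee_pos: [509.6, -375.6, 50.0]
orientation: [-1.412, -0.804, 0.807]
ft_force: [-0.4, 0.8, -0.1]
width: 52.5
```

```bash
python3 -c "
from h import *
goto([512,-383,52],59.3)
s=cv2.resize(get_image('scene')[220:310,340:470],None,fx=6,fy=6,interpolation=2);cv2.imwrite('pics/a.png',s)"
```

```text
at [ 509.6 -375.6   50. ] ang 59.3 q1,q6 [-0.65 -1.69] F [-0.4  0.8 -0.1] w 52.5 t 4.4
  turn 0.0 xyz [-5.1 -2.  -5.9] rows 1 each [-5.11 -1.99 -5.87]
```

View pics/a.png

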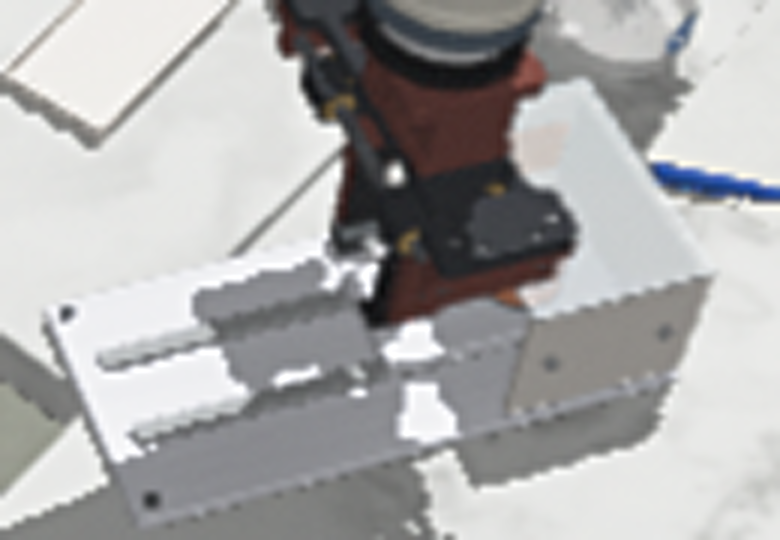

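The fingers straddle the fin with no force on them. I close and read the result.

arm_command(
  targets=[
    [0, 0, -3, 0],
    [0, 0, 0, 0],
    [0, 0, 0, 0],
    [0, 0, 0, 0],
    [0, 0, 0, 0],
    [0, 0, 0, 0],
    [0, 0, 0, 0],
    [0, 0, 0, 0],
    [0, 0, 0, 0],
    [0, 0, 0, 0],
  ],
  gripper=0,
)

```text
t: 5.27
ee_pos: [510.3, -384.5, 53.3]
orientation: [-1.421, -0.802, 0.813]
ft_force: [-18.1, -27.0, 0.2]
width: 9.7
```

```bash
python3 -c "
from h import *
goto([512,-383,52],59.3);o=get_obs();print(o['moment'])"
```

```text
at [ 510.3 -384.5   53.3] ang 59.38 q1,q6 [-0.66 -1.69] F [-18.1 -27.    0.2] w 9.7 t 5.3
  turn 0.001 xyz [ 2.2  1.3 -0.7] rows 1 each [ 2.17  1.26 -0.67]
[-4.63894781  3.06866895  0.02566479]
```

arm_command(
  targets=[
    [-4, 0, 0, 0],
    [-4, 0, 0, 0],
    [0, 0, 0, 0],
    [0, 0, 0, 0],
    [0, 0, 0, 0],
  ],
)

```text
t: 5.68
ee_pos: [510.1, -384.9, 53.2]
orientation: [-1.417, -0.807, 0.806]
ft_force: [1.0, 3.4, 6.9]
width: 9.5
```

```bash
python3 -c "
from h import *
goto([512,-383,52],59.3);o=get_obs();print(o['moment'])"
```

```text
at [ 510.1 -384.9   53.2] ang 59.33 q1,q6 [-0.67 -1.7 ] F [1.  3.4 6.9] w 9.5 t 5.7
  turn 0.0 xyz [ 2.6  1.2 -0.7] rows 1 each [ 2.63  1.2  -0.7 ]
[ 0.34560409 -0.24371865  0.13196493]
```

arm_command(
  targets=[
    [0, 0, 8, 0],
    [0, 0, 8, 0],
    [0, 0, 10, 0],
    [0, 0, 10, 0],
    [0, 0, 10, 0],
    [0, 0, 10, 0],
    [0, 0, 10, 0],
    [0, 0, 10, 0],
    [0, 0, 10, 0],
    [0, 0, 10, 0],
    [0, 0, 10, 0],
    [0, 0, 8, 0],
    [0, 0, 6, 0],
    [0, 0, 3, 0],
    [0, 0, 1, 0],
    [0, 0, 0, 0],
    [0, 0, 0, 0],
    [0, 0, 0, 0],
    [0, 0, 0, 0],
  ],
)

```text
t: 7.27
ee_pos: [406.5, -324.1, 53.2]
orientation: [-1.424, -0.81, 0.804]
ft_force: [14.2, -2.4, -6.8]
width: 9.8
```

```bash
python3 -c "
from h import *
goto([512,-383,52],59.3);o=get_obs();print(o['moment'])
p=tool()[0]-np.array([510.1,-384.9,53.2]);print(np.hypot(*p[:2]),np.degrees(np.arctan2(-p[1],-p[0])))"
```

```text
at [ 406.5 -324.1   53.2] ang 59.3 q1,q6 [-0.7  -1.73] F [14.2 -2.4 -6.8] w 9.8 t 7.3
  turn -0.0 xyz [   3.3    1.2 -120.8] rows 4 each [  0.82   0.31 -30.2 ]
[-0.41886072 -2.32443905  0.11462618]
120.12947448797607 -30.38650927450952
```

arm_command(
  targets=[
    [0, 0, -3, 0],
    [0, 0, 0, 0],
    [0, 0, 0, 0],
    [0, 0, 0, 0],
  ],
  gripper=36,
)

```text
t: 7.6
ee_pos: [404.3, -322.9, 52.1]
orientation: [-1.414, -0.805, 0.807]
ft_force: [-0.4, 0.1, 0.1]
width: 30.8
```

arm_command(
  targets=[
    [0, -25, 0, 0],
    [0, -25, 0, 0],
    [0, 0, 0, 0.12],
    [0, 0, 0, 0.12],
    [0, 0, 0, 0.12],
    [0, 0, 0, 0.12],
    [0, 0, 0, 0.12],
    [0, 0, 0, 0.12],
    [0, 0, 0, 0.12],
    [0, 0, 0, 0.12],
    [0, 0, 0, 0.12],
    [0, 0, 0, 0.12],
    [0, 0, 0, 0.12],
    [0, 0, 0, 0.12],
    [0, 0, 0, 0.125],
    [0, 0, 0, 0],
    [0, 0, 0, 0],
  ],
)

```text
t: 9.02
ee_pos: [404.8, -323.2, 102.3]
orientation: [-1.531, 0.413, -0.412]
ft_force: [0.0, -0.1, 0.1]
width: 31.2
```

```bash
python3 - <<'E'
from h import *
goto([406.5,-324.1,53],-30.4)
for c in("scene","top"):
    get_image(c)
    for n in("handle","seat","roll_1"):
        for d in tip_of(c,n)[:2]: print(c,n,round(d["conf"],2),np.array(d["at"]).round(1))
s=cv2.resize(get_image('scene')[220:310,340:470],None,fx=6,fy=6,interpolation=2);cv2.imwrite('pics/b.png',s)
E
```

```text
at [ 404.8 -323.2  102.3] ang -30.16 q1,q6 [-0.7  -0.17] F [ 0.  -0.1  0.1] w 31.2 t 9.0
  turn 0.004 xyz [ 2.  49.3  0.1] rows 1 each [ 1.96 49.3   0.06]
scene handle 0.73 [367.  272.8]
scene seat 0.97 [389.3 272.7]
scene seat 0.18 [367.  273.5]
scene roll_1 0.6 [389.1 277.1]
scene roll_1 0.45 [387.3 273.9]
top handle 0.76 [422.4 243.9]
top seat 0.71 [431.3 221.7]
top seat 0.43 [431.8 215.4]
top roll_1 0.61 [431.7 220.6]
top roll_1 0.52 [435.7 224.4]
```

View pics/b.png

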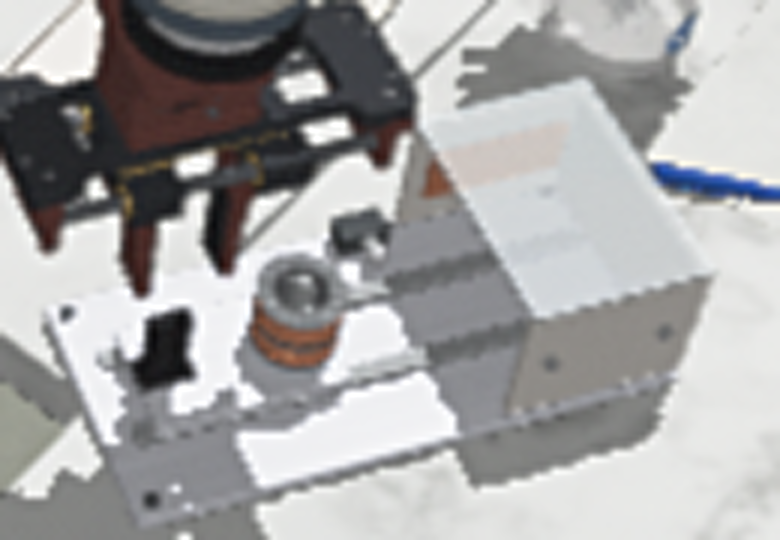

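The carriage is out, with two copper rolls stacked on the hub at about (295,310) in the crop. The fin sits under the gripper at (165,345). Next I grip the fin lengthwise to get its exact x.

arm_command(
  targets=[
    [2, 0, 0, 0.004],
    [0, 0, 0, 0],
    [0, 10, 0, 0],
    [0, 10, 0, 0],
    [0, 10, 0, 0],
    [0, 10, 0, 0],
    [0, 5, 0, 0],
    [0, 0, 0, 0],
  ],
  gripper=42,
)

```text
t: 10.13
ee_pos: [406.1, -323.7, 55.6]
orientation: [-1.529, 0.421, -0.416]
ft_force: [0.4, 0.5, -0.3]
width: 37.0
```

arm_command(
  targets=[
    [0, 0, 0, 0],
    [0, 0, 0, 0],
    [0, 0, 0, 0],
    [0, 0, 0, 0],
    [0, 0, 0, 0],
    [0, 0, 0, 0],
    [-2, 0, 0, 0],
    [-2, 0, 0, 0],
    [-2, 0, 0, 0],
    [0, 0, 0, 0],
    [0, 0, 0, 0],
    [0, 0, 0, 0],
  ],
  gripper=0,
)

```text
t: 11.13
ee_pos: [405.9, -323.8, 57.7]
orientation: [-1.533, 0.412, -0.426]
ft_force: [14.1, -4.5, -18.8]
width: 23.7
```

```bash
python3 - <<'E'
from h import *
goto([406.5,-324.1,53],-30.4)
E
```

```text
at [ 405.9 -323.8   57.7] ang -30.61 q1,q6 [-0.7  -0.16] F [ 14.1  -4.5 -18.8] w 23.7 t 11.1
  turn -0.004 xyz [0.7 4.7 0.1] rows 1 each [0.69 4.75 0.09]
```

arm_command(
  targets=[
    [2, 0, 0, 0],
    [0, 0, 0, 0],
    [0, 0, 0, 0],
    [0, 0, 0, 0],
    [0, -30, 0, 0],
    [0, -30, 0, 0],
    [35, 0, 0, 0],
    [33, 0, 0, 0],
    [0, 0, 0, -0.12],
    [0, 0, 0, -0.12],
    [0, 0, 0, -0.12],
    [0, 0, 0, -0.12],
    [0, 0, 0, -0.12],
    [0, 0, 0, -0.12],
    [0, 0, 0, -0.12],
    [0, 0, 0, -0.12],
    [0, 0, 0, -0.12],
    [0, 0, 0, -0.12],
  ],
  gripper=42,
)

```text
t: 12.63
ee_pos: [461.7, -356.8, 117.6]
orientation: [-1.506, -0.526, 0.526]
ft_force: [0.4, 0.6, 0.8]
width: 37.1
```

arm_command(
  targets=[
    [0, 0, 0, -0.12],
    [0, 0, 0, -0.12],
    [0, 0, 0, -0.125],
    [0, 0, 0, 0],
    [0, 0, 0, 0],
    [0, 0, 0, 0],
  ],
  gripper=68,
)

```text
t: 13.13
ee_pos: [462.0, -356.9, 117.5]
orientation: [-1.418, -0.8, 0.8]
ft_force: [-0.5, -0.4, 0.5]
width: 59.5
```

```bash
python3 - <<'E'
from h import *
np.set_printoptions(precision=1,suppress=True)
goto([464.5,-358.2,60],59.6)
H=np.array([464.5,-358.2,0])
print("handle proj for z 45..60:",[ (z,proj("scene",[405.9,-323.8,z])[0],proj("top",[405.9,-323.8,z])[0]) for z in (45,50,55)], "net scene 367 272.8 top 422.4 243.9")
print("seat",[(z,proj("scene",H+[0,0,z])[0],proj("top",H+[0,0,z])[0]) for z in(15,20,25)],"net scene 389.3 272.7 top 431.3 221.7")
im=get_image("top")
for d in silhouettes("top","roll_tray")[:2]:
    ys,xs=np.nonzero(d["pixels"]); w=np.array([plane("top",q,12)[:2] for q in zip(xs,ys)],np.float32); r=cv2.minAreaRect(w); print(d["conf"],len(xs),r,w.mean(0),d["at"])
get_image("scene")
for d in silhouettes("scene","roll_tray")[:2]:
    ys,xs=np.nonzero(d["pixels"]); w=np.array([plane("scene",q,8)[:2] for q in zip(xs,ys)],np.float32); r=cv2.minAreaRect(w); print(d["conf"],len(xs),r,w.mean(0),d["at"])
E
```

```text
at [ 462.  -356.9  117.5] ang 58.86 q1,q6 [-0.7 -1.7] F [-0.5 -0.4  0.5] w 59.5 t 13.1
  turn -0.013 xyz [ 0.2 57.5 -2.8] rows 1 each [ 0.2 57.5 -2.8]
handle proj for z 45..60: [(45, array([367.3, 277.1]), array([423.8, 243.4])), (50, array([367.5, 276.1]), array([424.3, 243.5])), (55, array([367.6, 275. ]), array([424.7, 243.5]))] net scene 367 272.8 top 422.4 243.9
seat [(15, array([388. , 277.5]), array([431.6, 223.3])), (20, array([388.2, 276.5]), array([432.1, 223.3])), (25, array([388.4, 275.5]), array([432.6, 223.3]))] net scene 389.3 272.7 top 431.3 221.7
0.75 1075 ((586.5718994140625, -161.63796997070312), (148.33013916015625, 72.43109130859375), 2.9182872772216797) [ 586.3 -160.7] [368.3, 182.5]
0.58 726 ((583.5153198242188, -164.840087890625), (159.33056640625, 73.99259948730469), 4.208780288696289) [ 574.7 -164. ] [362.8, 224.2]
0.49 87 ((556.1858520507812, 414.3492431640625), (42.15817642211914, 66.52532196044922), 6.736850738525391) [555.5 408.5] [242.1, 154.5]
```

arm_command(
  targets=[
    [0, 0, -2.8, -0.013],
    [0, 15, 0, 0],
    [0, 15, 0, 0],
    [0, 12, 0, 0],
    [0, 8, 0, 0],
    [0, 4.5, 0, 0],
    [0, 0, 0, 0],
  ],
)

```text
t: 13.92
ee_pos: [464.1, -358.1, 61.9]
orientation: [-1.412, -0.812, 0.813]
ft_force: [0.4, 0.7, -0.3]
width: 59.5
```

arm_command(
  targets=[
    [0, 0, 0, 0],
    [0, 0, 0, 0],
    [0, 0, 0, 0],
    [0, 0, 0, 0],
    [0, 0, 0, 0],
    [0, 0, 0, 0],
    [0, 0, 0, 0],
  ],
  gripper=0,
)

```text
t: 14.5
ee_pos: [464.6, -358.5, 63.2]
orientation: [-1.414, -0.813, 0.813]
ft_force: [0.1, -0.1, -0.9]
width: 16.3
```

arm_command(
  targets=[
    [0, -10, 0, 0],
    [0, -20, 0, 0],
    [0, -30, 0, 0],
    [0, -30, 0, 0],
    [0, -30, 0, 0],
    [0, -10, 0, 0],
    [0, 0, 0, 0],
    [0, 0, 0, 0],
  ],
)

```text
t: 15.17
ee_pos: [464.5, -358.4, 193.1]
orientation: [-1.414, -0.813, 0.813]
ft_force: [-0.8, 1.3, -0.7]
width: 0.7
```

```bash
python3 - <<'E'
from h import *
goto([559,-163,110],93)
goto([559,-163,110],3)
E
```

```text
at [ 464.5 -358.4  193.1] ang 59.82 q1,q6 [-0.68 -1.72] F [-0.8  1.3 -0.7] w 0.7 t 15.2
  turn -0.579 xyz [ 190.2   83.1 -104.6] rows 6 each [ 31.7   13.85 -17.44]
at [ 464.5 -358.4  193.1] ang 59.82 q1,q6 [-0.68 -1.72] F [-0.8  1.3 -0.7] w 0.7 t 15.2
  turn 0.992 xyz [104.6  83.1 190.2] rows 6 each [17.44 13.85 31.7 ]
```

```bash
python3 - <<'E'
from h import *
get_image("scene")
s=cv2.resize(get_image('scene')[220:310,340:470],None,fx=6,fy=6,interpolation=2);cv2.imwrite('pics/c.png',s)
E
```

```text
(no output)
```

View pics/c.png

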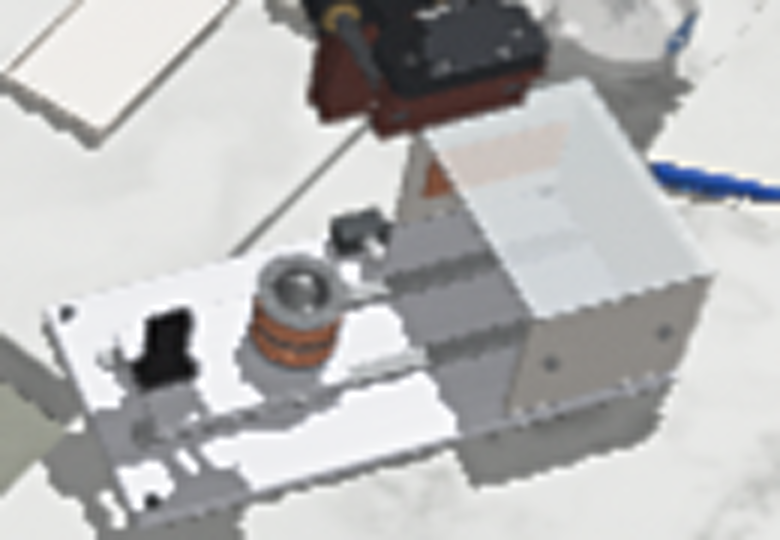

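Both rolls are still on the hub at about (295,310), so the fingers closed above them and the seat is lower than I assumed. I retry 12 mm lower.

arm_command(
  targets=[
    [0, 30, 0, 0],
    [0, 30, 0, 0],
    [0, 20, 0, 0],
    [0, 10, 0, 0],
    [0, 15, 0, 0],
    [0, 10, 0, 0],
    [0, 10, 0, 0],
    [0, 10, 0, 0],
    [0, 7, 0, 0],
    [0, 0, 0, 0],
  ],
  gripper=68,
)

```text
t: 16.1
ee_pos: [463.9, -357.9, 49.6]
orientation: [-1.411, -0.812, 0.813]
ft_force: [-1.3, 0.6, 0.6]
width: 59.3
```

arm_command(
  targets=[
    [0, 0, 0, 0],
    [0, 0, 0, 0],
    [0, 0, 0, 0],
    [0, 0, 0, 0],
    [0, 0, 0, 0],
    [0, 0, 0, 0],
    [0, 0, 0, 0],
    [0, 0, 0, 0],
  ],
  gripper=0,
)

```text
t: 16.77
ee_pos: [465.0, -358.8, 51.6]
orientation: [-1.415, -0.814, 0.813]
ft_force: [0.1, 0.9, 5.7]
width: 43.3
```

arm_command(
  targets=[
    [0, -8, 0, 0],
    [0, -15, 0, 0],
    [0, -20, 0, 0],
    [0, -20, 0, 0],
    [0, -20, 0, 0],
    [0, -10, 0, 0],
    [0, 0, 0, 0],
    [0, 0, 0, 0],
  ],
)

```text
t: 17.43
ee_pos: [464.5, -358.4, 144.1]
orientation: [-1.414, -0.813, 0.813]
ft_force: [0.5, 0.4, -0.7]
width: 43.4
```

```bash
python3 - <<'E'
from h import *
goto([559,-163,110],93)
s=cv2.resize(get_image('scene')[190:310,310:470],None,fx=5,fy=5,interpolation=2);cv2.imwrite('pics/d.png',s)
E
```

```text
at [ 464.5 -358.4  144.1] ang 59.82 q1,q6 [-0.68 -1.72] F [ 0.5  0.4 -0.7] w 43.4 t 17.4
  turn -0.579 xyz [ 190.2   34.1 -104.6] rows 6 each [ 31.7    5.68 -17.43]
```

View pics/d.png

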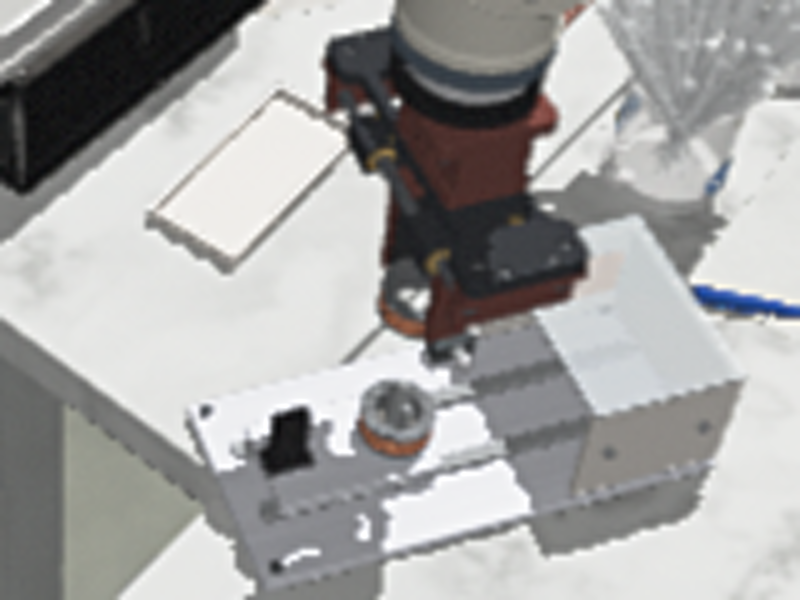

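roll_2 is held at about (408,300) and roll_1 is still on the hub. I take roll_2 to the near end of the tray.

arm_command(
  targets=[
    [0, 0, 0, 0.124],
    [0, 0, 0, 0.124],
    [0, 0, 0, 0.124],
    [0, 0, 0, 0.124],
    [0, 0, 0, 0.124],
    [0, 0, 0, 0.124],
    [0, 0, 0, 0.124],
    [0, 0, 0, 0.124],
    [16.1, 0, 31.3, 0],
    [16.1, 0, 31.3, 0],
    [16.1, 0, 31.3, 0],
    [16.1, 0, 31.3, 0],
    [16.1, 0, 31.3, 0],
    [16.1, 0, 31.3, 0],
    [0, 0, 0, 0],
    [0, 30, 0, 0],
    [0, 30, 0, 0],
    [0, 20, 0, 0],
    [0, 20, 0, 0],
    [0, 0, 0, 0],
  ],
)

```text
t: 19.15
ee_pos: [547.4, -165.1, 39.1]
orientation: [-1.568, -0.034, 0.047]
ft_force: [-0.7, -0.1, -0.9]
width: 43.6
```

```bash
python3 - <<'E'
from h import *
goto([551,-166,34],3)
E
```

```text
at [ 547.4 -165.1   39.1] ang 2.98 q1,q6 [-0.31 -0.37] F [-0.7 -0.1 -0.9] w 43.6 t 19.1
  turn -0.0 xyz [ 3.5  5.1 -1.1] rows 1 each [ 3.55  5.11 -1.07]
```

arm_command(
  targets=[
    [3.5, 0, 0, 0],
    [0, 0, 0, 0],
    [0, 2, 0, 0],
    [0, 2, 0, 0],
    [0, 2, 0, 0],
    [0, 2, 0, 0],
    [0, 0, 0, 0],
    [0, 0, 0, 0],
  ],
)

```text
t: 19.82
ee_pos: [554.7, -165.7, 36.0]
orientation: [-1.57, -0.041, 0.041]
ft_force: [-0.8, -0.8, -1.5]
width: 43.7
```

arm_command(
  targets=[
    [0, 1.5, 0, 0],
    [0, 1.5, 0, 0],
    [0, 0, 0, 0],
    [0, 0, 0, 0],
  ],
)

```text
t: 20.15
ee_pos: [554.7, -165.7, 32.8]
orientation: [-1.57, -0.041, 0.041]
ft_force: [0.0, 0.0, -0.5]
width: 43.6
```

arm_command(
  targets=[
    [0, 1.5, 0, 0],
    [0, 1.5, 0, 0],
    [0, 0, 0, 0],
    [0, 0, 0, 0],
  ],
)

```text
t: 20.48
ee_pos: [554.6, -165.7, 29.8]
orientation: [-1.57, -0.041, 0.041]
ft_force: [0.3, -0.5, -0.8]
width: 44.0
```

arm_command(
  targets=[
    [0, 1.5, 0, 0],
    [0, 0, 0, 0],
    [0, 0, 0, 0],
  ],
)

```text
t: 20.73
ee_pos: [554.7, -165.7, 28.4]
orientation: [-1.57, -0.041, 0.041]
ft_force: [-0.0, -0.2, -1.1]
width: 43.4
```

arm_command(
  targets=[
    [0, 1.5, 0, 0],
    [0, 0, 0, 0],
    [0, 0, 0, 0],
  ],
)

```text
t: 20.98
ee_pos: [554.7, -165.7, 26.9]
orientation: [-1.57, -0.041, 0.041]
ft_force: [0.3, 0.1, -0.5]
width: 43.5
```

arm_command(
  targets=[
    [0, 1.5, 0, 0],
    [0, 0, 0, 0],
    [0, 0, 0, 0],
  ],
)

```text
t: 21.23
ee_pos: [554.7, -165.7, 25.4]
orientation: [-1.57, -0.041, 0.041]
ft_force: [0.4, -0.5, -0.5]
width: 43.7
```

arm_command(
  targets=[
    [0, 1.5, 0, 0],
    [0, 0, 0, 0],
    [0, 0, 0, 0],
  ],
)

```text
t: 21.48
ee_pos: [554.7, -165.7, 23.9]
orientation: [-1.57, -0.041, 0.041]
ft_force: [-0.3, -0.4, -0.2]
width: 43.5
```

arm_command(
  targets=[
    [0, 1.5, 0, 0],
    [0, 0, 0, 0],
    [0, 0, 0, 0],
  ],
)

```text
t: 21.73
ee_pos: [554.7, -165.7, 22.4]
orientation: [-1.57, -0.041, 0.041]
ft_force: [1.1, -0.7, 0.9]
width: 43.5
```

arm_command(
  targets=[
    [0, 1, 0, 0],
    [0, 0, 0, 0],
    [0, 0, 0, 0],
  ],
)

```text
t: 21.98
ee_pos: [554.7, -165.7, 21.4]
orientation: [-1.57, -0.041, 0.041]
ft_force: [-0.5, 0.5, -1.4]
width: 43.6
```

```bash
python3 - <<'E'
from h import *
a=cv2.resize(get_image('scene')[190:290,330:430],None,fx=4,fy=4,interpolation=2)
b=cv2.resize(get_image('top')[140:240,330:430],None,fx=4,fy=4,interpolation=2)
cv2.imwrite('pics/e.png',np.hstack([a,b]))
E
```

```text
(no output)
```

View pics/e.png

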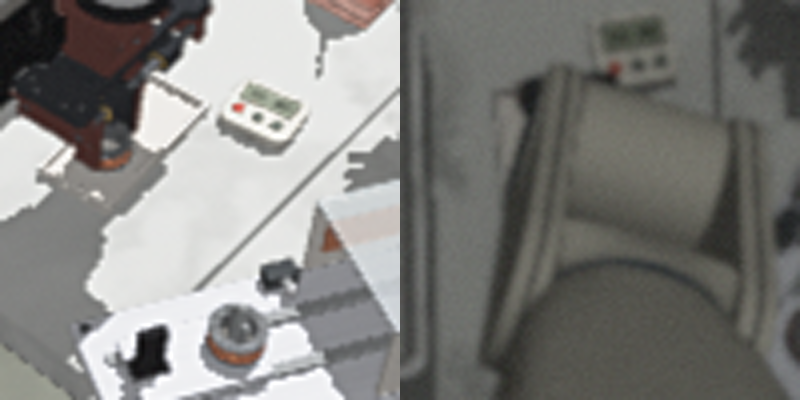

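The roll is over the tray's near half at about (112,155) in the left crop, practically at floor level. I release it.

arm_command(
  targets=[
    [0, 0, 0, 0],
    [0, 0, 0, 0],
    [0, 0, 0, 0],
    [0, 0, 0, 0],
    [0, -10, 0, 0],
    [0, -20, 0, 0],
    [0, -30, 0, 0],
    [0, -30, 0, 0],
    [0, -30, 0, 0],
    [0, 0, 0, 0],
  ],
  gripper=58,
)

```text
t: 22.92
ee_pos: [558.3, -166.8, 148.0]
orientation: [-1.574, -0.048, 0.034]
ft_force: [1.0, -0.3, 0.6]
width: 50.8
```

```bash
python3 - <<'E'
from h import *
goto([464.5,-358.2,144],59.6)
E
```

```text
at [ 558.3 -166.8  148. ] ang 2.98 q1,q6 [-0.31 -0.36] F [ 1.  -0.3  0.6] w 50.8 t 22.9
  turn -0.988 xyz [-212.5    4.   -16. ] rows 6 each [-35.42   0.66  -2.66]
```

arm_command(
  targets=[
    [0, 0, 0, -0.1235],
    [0, 0, 0, -0.1235],
    [0, 0, 0, -0.1235],
    [0, 0, 0, -0.1235],
    [0, 0, 0, -0.1235],
    [0, 0, 0, -0.1235],
    [0, 0, 0, -0.1235],
    [0, 0, 0, -0.1235],
    [-35.4, 0, -2.7, 0],
    [-35.4, 0, -2.7, 0],
    [-35.4, 0, -2.7, 0],
    [-35.4, 0, -2.7, 0],
    [-35.4, 0, -2.7, 0],
    [-35.4, 0, -2.7, 0],
    [0, 0, 0, 0],
    [0, 0, 0, 0],
    [0, 0, 0, 0],
  ],
  gripper=68,
)

```text
t: 24.33
ee_pos: [461.1, -356.7, 141.5]
orientation: [-1.414, -0.809, 0.809]
ft_force: [-0.2, 1.0, 0.7]
width: 59.7
```

```bash
python3 - <<'E'
from h import *
goto([464.5,-358.2,38],59.6)
get_image("top")
for d in tip_of("top","roll_1"): print(d["conf"],d["at"],plane("top",d["at"],4))
for d in silhouettes("top","roll_1"): print(d["conf"],d["at"],plane("top",d["at"],15),d["pixels"].sum())
for d in silhouettes("top","roll_tray")[:1]:
    ys,xs=np.nonzero(d["pixels"]); w=np.array([plane("top",q,12)[:2] for q in zip(xs,ys)],np.float32); r=cv2.minAreaRect(w); print(d["conf"],len(xs),r,w.mean(0),d["at"])
E
```

```text
at [ 461.1 -356.7  141.5] ang 59.54 q1,q6 [-0.68 -1.72] F [-0.2  1.   0.7] w 59.7 t 24.3
  turn -0.001 xyz [  0.4 103.5  -3.7] rows 1 each [  0.43 103.46  -3.73]
0.63 [181.9, 220.2] [484.9546193  403.99079885   4.        ]
0.52 [367.6, 197.2] [ 547.63819481 -166.36922776    4.        ]
0.4 [434.7, 219.1] [ 477.23728613 -371.55861466    4.        ]
0.47 [427.4, 225.6] [ 457.73224948 -345.13352303   15.        ] 65
0.23 [216.1, 195.7] [557.83956118 296.84577466  15.        ] 263
0.93 1001 ((587.312255859375, -159.81027221679688), (149.7777099609375, 73.1726303100586), 3.800386667251587) [ 590.6325  -160.04785] [368.1, 180.6]
```

arm_command(
  targets=[
    [0, 20, -3.7, 0],
    [0, 20, 0, 0],
    [0, 20, 0, 0],
    [0, 12, 0, 0],
    [0, 12, 0, 0],
    [0, 10, 0, 0],
    [0, 6, 0, 0],
    [0, 3.5, 0, 0],
    [0, 0, 0, 0],
    [0, 0, 0, 0],
  ],
)

```text
t: 25.37
ee_pos: [464.6, -359.2, 38.3]
orientation: [-1.415, -0.81, 0.81]
ft_force: [-0.0, 0.3, 0.5]
width: 59.8
```

arm_command(
  targets=[
    [0, 0, 0, 0],
    [0, 0, 0, 0],
    [0, 0, 0, 0],
    [0, 0, 0, 0],
    [0, 0, 0, 0],
    [0, 0, 0, 0],
    [0, 0, 0, 0],
    [0, 0, 0, 0],
  ],
  gripper=0,
)

```text
t: 26.03
ee_pos: [464.8, -359.2, 38.5]
orientation: [-1.416, -0.81, 0.81]
ft_force: [-1.3, 0.4, 6.4]
width: 43.7
```

arm_command(
  targets=[
    [0, -10, 0, 0],
    [0, -20, 0, 0],
    [0, -25, 0, 0],
    [0, -25, 0, 0],
    [0, -20, 0, 0],
    [0, 0, 0, 0.124],
    [0, 0, 0, 0.124],
    [0, 0, 0, 0.124],
    [0, 0, 0, 0.124],
    [0, 0, 0, 0.124],
    [0, 0, 0, 0.124],
    [0, 0, 0, 0.124],
    [0, 0, 0, 0.12],
    [0, 0, 0, 0],
  ],
)

```text
t: 27.2
ee_pos: [464.1, -358.8, 138.2]
orientation: [-1.57, -0.037, 0.038]
ft_force: [-0.4, -0.5, -1.0]
width: 43.6
```

arm_command(
  targets=[
    [23.2, 0, 27.1, 0],
    [23.2, 0, 27.1, 0],
    [23.2, 0, 27.1, 0],
    [23.2, 0, 27.1, 0],
    [23.2, 0, 27.1, 0],
    [23.2, 0, 27.1, 0],
    [23.2, 0, 27.1, 0],
    [0, 0, 0, 0],
    [0, 20, 0, 0],
    [0, 20, 0, 0],
    [0, 20, 0, 0],
    [0, 20, 0, 0],
    [0, 10, 0, 0],
    [0, 0, 0, 0],
    [0, 0, 0, 0],
    [0, 0, 0, 0],
  ],
)

```text
t: 28.53
ee_pos: [617.4, -161.5, 49.1]
orientation: [-1.571, -0.043, 0.04]
ft_force: [0.2, -0.1, -1.0]
width: 44.0
```

```bash
python3 - <<'E'
from h import *
goto([617,-161,25],3)
E
```

```text
at [ 617.4 -161.5   49.1] ang 3.02 q1,q6 [-0.27 -0.33] F [ 0.2 -0.1 -1. ] w 44.0 t 28.5
  turn 0.0 xyz [-0.4 24.1  0.5] rows 1 each [-0.4  24.1   0.48]
```

arm_command(
  targets=[
    [0, 8, 0, 0],
    [0, 6, 0, 0],
    [0, 4, 0, 0],
    [0, 2, 0, 0],
    [0, 0, 0, 0],
    [0, 0, 0, 0],
  ],
)

```text
t: 29.03
ee_pos: [616.7, -161.0, 27.8]
orientation: [-1.57, -0.041, 0.041]
ft_force: [-0.2, 0.9, -2.1]
width: 43.3
```

arm_command(
  targets=[
    [0, 1.5, 0, 0],
    [0, 0, 0, 0],
    [0, 0, 0, 0],
  ],
)

```text
t: 29.28
ee_pos: [616.8, -161.1, 26.6]
orientation: [-1.57, -0.041, 0.041]
ft_force: [-0.0, -0.1, -1.4]
width: 43.5
```

arm_command(
  targets=[
    [0, 1.5, 0, 0],
    [0, 0, 0, 0],
    [0, 0, 0, 0],
  ],
)

```text
t: 29.53
ee_pos: [616.7, -161.0, 24.9]
orientation: [-1.57, -0.041, 0.041]
ft_force: [0.5, -0.4, -1.3]
width: 43.5
```

arm_command(
  targets=[
    [0, 1.5, 0, 0],
    [0, 0, 0, 0],
    [0, 0, 0, 0],
  ],
)

```text
t: 29.78
ee_pos: [616.6, -161.0, 23.4]
orientation: [-1.57, -0.041, 0.041]
ft_force: [-0.4, -0.0, -1.5]
width: 43.8
```

arm_command(
  targets=[
    [0, 1.5, 0, 0],
    [0, 0, 0, 0],
    [0, 0, 0, 0],
  ],
)

```text
t: 30.03
ee_pos: [616.6, -161.0, 21.9]
orientation: [-1.57, -0.041, 0.041]
ft_force: [0.8, -0.4, -1.9]
width: 43.4
```

arm_command(
  targets=[
    [0, 1, 0, 0],
    [0, 0, 0, 0],
    [0, 0, 0, 0],
  ],
)

```text
t: 30.28
ee_pos: [616.7, -161.1, 20.9]
orientation: [-1.57, -0.041, 0.041]
ft_force: [-0.2, -0.8, -2.1]
width: 43.7
```

arm_command(
  targets=[
    [0, 1.5, 0, 0],
    [0, 0, 0, 0],
    [0, 0, 0, 0],
  ],
)

```text
t: 30.53
ee_pos: [616.6, -161.0, 19.4]
orientation: [-1.57, -0.041, 0.041]
ft_force: [0.2, -0.3, -0.7]
width: 43.3
```

arm_command(
  targets=[
    [0, 1.5, 0, 0],
    [0, 0, 0, 0],
    [0, 0, 0, 0],
  ],
)

```text
t: 30.78
ee_pos: [616.6, -161.1, 17.9]
orientation: [-1.57, -0.041, 0.041]
ft_force: [-1.2, 0.2, -1.3]
width: 43.4
```

arm_command(
  targets=[
    [0, 1.5, 0, 0],
    [0, 0, 0, 0],
    [0, 0, 0, 0],
  ],
)

```text
t: 31.03
ee_pos: [616.6, -161.1, 16.3]
orientation: [-1.57, -0.041, 0.041]
ft_force: [-0.6, -0.1, -0.5]
width: 43.8
```

arm_command(
  targets=[
    [0, 1.5, 0, 0],
    [0, 0, 0, 0],
    [0, 0, 0, 0],
  ],
)

```text
t: 31.28
ee_pos: [616.7, -161.1, 14.9]
orientation: [-1.57, -0.041, 0.041]
ft_force: [-0.1, 0.3, -0.8]
width: 44.0
```

arm_command(
  targets=[
    [0, 1.5, 0, 0],
    [0, 0, 0, 0],
    [0, 0, 0, 0],
  ],
)

```text
t: 31.53
ee_pos: [616.7, -161.1, 13.4]
orientation: [-1.57, -0.041, 0.041]
ft_force: [0.4, -0.0, -1.4]
width: 43.8
```

```bash
python3 - <<'E'
from h import *
goto([617,-161,16],3)
a=cv2.resize(get_image('scene')[190:260,340:440],None,fx=7,fy=7,interpolation=2)
cv2.imwrite('pics/f.png',a)
E
```

```text
at [ 616.7 -161.1   13.4] ang 2.98 q1,q6 [-0.27 -0.33] F [ 0.4 -0.  -1.4] w 43.8 t 31.5
  turn -0.0 xyz [ 0.3 -2.6  0. ] rows 1 each [ 0.34 -2.63  0.03]
```

View pics/f.png

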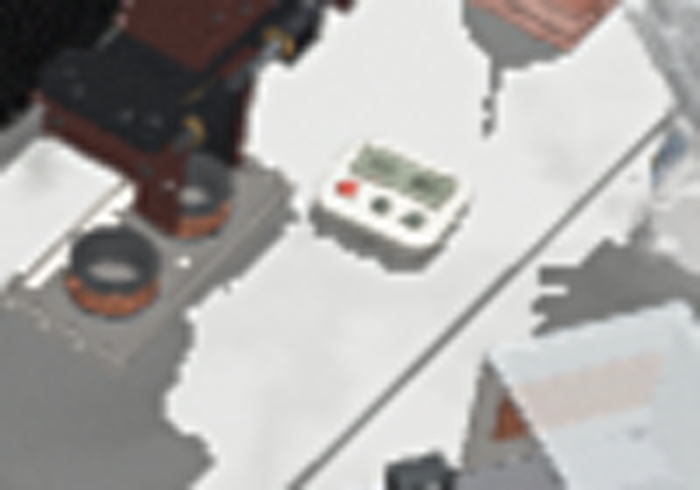

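roll_2 lies flat near the tray's near end at about (112,270), and roll_1 is still held just above the floor. I keep lowering until it touches.

arm_command(
  targets=[
    [0, 1.5, 0, 0],
    [0, 0, 0, 0],
    [0, 0, 0, 0],
  ],
)

```text
t: 31.83
ee_pos: [616.9, -161.1, 12.6]
orientation: [-1.571, -0.041, 0.04]
ft_force: [-0.9, 0.1, 5.9]
width: 43.8
```

arm_command(
  targets=[
    [0, 1.5, 0, 0],
    [0, 0, 0, 0],
    [0, 0, 0, 0],
  ],
)

```text
t: 32.08
ee_pos: [617.0, -161.1, 12.4]
orientation: [-1.571, -0.041, 0.041]
ft_force: [-5.2, 1.0, 17.1]
width: 43.6
```

arm_command(
  targets=[
    [0, -2.5, 0, 0],
    [0, 0, 0, 0],
    [0, 0, 0, 0],
  ],
)

```text
t: 32.33
ee_pos: [616.8, -161.1, 12.9]
orientation: [-1.57, -0.041, 0.041]
ft_force: [-1.1, -0.2, -1.3]
width: 43.7
```

arm_command(
  targets=[
    [0, 0, 0, 0],
    [0, 0, 0, 0],
    [0, 0, 0, 0],
    [0, 0, 0, 0],
    [0, -10, 0, 0],
    [0, -20, 0, 0],
    [0, -40, 0, 0],
    [0, -40, 0, 0],
    [0, -40, 0, 0],
    [0, -40, 0, 0],
    [0, -35, 0, 0],
    [0, 0, 0, 0],
  ],
  gripper=58,
)

```text
t: 33.33
ee_pos: [620.7, -162.2, 247.3]
orientation: [-1.574, -0.051, 0.031]
ft_force: [1.6, -0.4, 0.1]
width: 50.5
```

```bash
cat >> h.py <<'E'
def platemodel(x,y,a,z):
    "outline and hole polygons (world) of a plate with origin x,y, yaw a (rad), at height z"
    o=np.array([[-22,-23],[22,-23],[22,23],[8,23],[8,49],[-8,49],[-8,23],[-22,23]],float)
    h=np.array([[-7.75,-7.75],[-3.75,-7.75],[-3.75,-12.25],[3.75,-12.25],[3.75,-7.75],[7.75,-7.75],[7.75,7.75],[3.75,7.75],[3.75,12.25],[-3.75,12.25],[-3.75,7.75],[-7.75,7.75]])
    c,s=np.cos(a),np.sin(a); M=np.array([[c,-s],[s,c]])
    return [np.c_[(p@M.T)+[x,y],np.full(len(p),z)] for p in(o,h)]
def fitplate(im,x,y,a,z=8,S=8):
    "maximise normalised correlation of a rendered plate mask with the darkness of the top image"
    from scipy.optimize import minimize
    g=255.-cv2.cvtColor(im,cv2.COLOR_BGR2GRAY)
    c0=proj("top",[x,y,z])[0]; x0,y0=(c0-24).astype(int); patch=g[y0:y0+48,x0:x0+48]
    def f(v):
        m=np.zeros((48*S,48*S),np.float32)
        for p,val in zip(platemodel(v[0]*10,v[1]*10,v[2]/3,z),(1,0)):
            q=(proj("top",p)+.5-[x0,y0])*S; cv2.fillPoly(m,[np.round(q*16).astype(np.int32)],val,cv2.LINE_8,4)
        m=cv2.GaussianBlur(cv2.resize(m,(48,48),interpolation=cv2.INTER_AREA),(0,0),.7)
        w=cv2.dilate(m,np.ones((7,7)))>.05
        A,B=m[w],patch[w]; return -np.corrcoef(A,B)[0,1]
    best=min((minimize(f,[(x+dx)/10,(y+dy)/10,(a+da)*3],method="Nelder-Mead",options=dict(xatol=.01,fatol=1e-5,initial_simplex=np.array([[0,0,0],[.4,0,0],[0,.4,0],[0,0,.4]])+[(x+dx)/10,(y+dy)/10,(a+da)*3])) for dx in(-4,4) for dy in(-4,4) for da in(0,)),key=lambda r:r.fun)
    v=best.x; return np.array([v[0]*10,v[1]*10,np.degrees(v[2]/3),-best.fun])
E
python3 - <<'E'
from h import *
np.set_printoptions(precision=1,suppress=True)
im=get_image("top"); cv2.imwrite("pics/top1.png",im)
D=silhouettes("top","plate_1")
for d in D: 
    if d["at"][0]<240 and d["at"][1]>175:
        p=plane("top",d["at"],8)
        print(d["at"],p[:2],fitplate(im,p[0],p[1]-9,0))
goto([558,408,230],100)
E
```

```text
[216.2, 192.7] [567.6 298.5] [561.  286.2   3.    0.9]
[178.5, 194.3] [564.3 413.6] [559.6 406.4  10.6   0.9]
[218.0, 233.3] [443.5 292.6] [444.1 282.7   0.7   0.9]
[179.3, 220.7] [483.5 410.4] [471.2 401.8  -5.    0.9]
at [ 617.5 -161.3  240.5] ang 2.98 q1,q6 [-0.3 -0.3] F [ 0.4 -0.1  0.3] w 51.2 t 33.4
  turn -1.693 xyz [571.   10.5 -40.2] rows 15 each [38.1  0.7 -2.7]
```

Both rolls are released and all four plates are fitted in the top view with correlation 0.9. I go to the upper-left plate, squeezing it along y first to centre it.

arm_command(
  targets=[
    [0, 0, 0, -0.1217],
    [0, 0, 0, -0.1217],
    [0, 0, 0, -0.1217],
    [0, 0, 0, -0.1217],
    [0, 0, 0, -0.1217],
    [0, 0, 0, -0.1217],
    [0, 0, 0, -0.1217],
    [0, 0, 0, -0.1217],
    [0, 0, 0, -0.1217],
    [0, 0, 0, -0.1217],
    [0, 0, 0, -0.1217],
    [0, 0, 0, -0.1217],
    [0, 0, 0, -0.1217],
    [0, 0, 0, -0.1217],
  ],
  gripper=100,
)

```text
t: 34.6
ee_pos: [615.4, -160.7, 235.7]
orientation: [-1.109, -1.346, 1.349]
ft_force: [-0.0, -0.3, 1.2]
width: 87.7
```

arm_command(
  targets=[
    [38.8, 0, -3.2, 0],
    [38.8, 0, -3.2, 0],
    [38.8, 0, -3.2, 0],
    [38.8, 0, -3.2, 0],
    [38.8, 0, -3.2, 0],
    [38.8, 0, -3.2, 0],
    [38.8, 0, -3.2, 0],
    [38.8, 0, -3.2, 0],
    [38.8, 0, -3.2, 0],
    [38.8, 0, -3.2, 0],
    [38.8, 0, -3.2, 0],
    [38.8, 0, -3.2, 0],
    [38.8, 0, -3.2, 0],
    [38.8, 0, -3.2, 0],
    [38.8, 0, -3.2, 0],
    [0, 0, 0, 0],
    [0, 0, 0, 0],
  ],
)

```text
t: 36.02
ee_pos: [555.1, 421.0, 235.4]
orientation: [-1.113, -1.343, 1.35]
ft_force: [-0.3, -0.0, -0.1]
width: 87.3
```

```bash
python3 - <<'E'
from h import *
goto([557.2,419.2,30],100.6)
E
```

```text
at [555.1 421.  235.4] ang 100.79 q1,q6 [ 0.63 -1.13] F [-0.3 -0.  -0.1] w 87.3 t 36.0
  turn 0.003 xyz [ -2.2 205.4  -1.7] rows 1 each [ -2.18 205.39  -1.7 ]
```

arm_command(
  targets=[
    [-2.2, 40, -1.7, 0.003],
    [0, 40, 0, 0],
    [0, 40, 0, 0],
    [0, 30, 0, 0],
    [0, 20, 0, 0],
    [0, 20, 0, 0],
    [0, 10, 0, 0],
    [0, 5, 0, 0],
    [0, 0, 0, 0],
    [0, 0, 0, 0],
  ],
)

```text
t: 36.85
ee_pos: [559.4, 417.7, 33.6]
orientation: [-1.118, -1.342, 1.341]
ft_force: [0.1, -0.2, 0.7]
width: 87.9
```

arm_command(
  targets=[
    [0, 3, 0, 0],
    [0, 3, 0, 0],
    [0, 3, 0, 0],
    [0, 0, 0, 0],
    [0, 0, 0, 0],
  ],
)

```text
t: 37.27
ee_pos: [558.8, 418.0, 24.0]
orientation: [-1.117, -1.342, 1.342]
ft_force: [0.5, -0.0, -0.3]
width: 87.7
```

arm_command(
  targets=[
    [0, 2, 0, 0],
    [0, 2, 0, 0],
    [0, 0, 0, 0],
    [0, 0, 0, 0],
  ],
)

```text
t: 37.6
ee_pos: [558.8, 417.9, 19.8]
orientation: [-1.117, -1.342, 1.342]
ft_force: [0.4, -0.2, 0.3]
width: 87.6
```

arm_command(
  targets=[
    [0, 1.5, 0, 0],
    [0, 1.5, 0, 0],
    [0, 0, 0, 0],
    [0, 0, 0, 0],
  ],
)

```text
t: 37.93
ee_pos: [558.9, 417.9, 16.8]
orientation: [-1.118, -1.342, 1.342]
ft_force: [-0.5, 0.5, 0.3]
width: 87.7
```

arm_command(
  targets=[
    [0, 1.5, 0, 0],
    [0, 1.5, 0, 0],
    [0, 0, 0, 0],
    [0, 0, 0, 0],
  ],
)

```text
t: 38.27
ee_pos: [558.8, 417.9, 13.8]
orientation: [-1.117, -1.342, 1.342]
ft_force: [-0.2, 0.6, -0.1]
width: 88.1
```

arm_command(
  targets=[
    [0, 1.5, 0, 0],
    [0, 1.5, 0, 0],
    [0, 0, 0, 0],
    [0, 0, 0, 0],
  ],
)

```text
t: 38.6
ee_pos: [558.8, 417.9, 10.8]
orientation: [-1.118, -1.342, 1.342]
ft_force: [-0.5, -0.1, 0.3]
width: 87.6
```

arm_command(
  targets=[
    [0, 1.5, 0, 0],
    [0, 1.5, 0, 0],
    [0, 0, 0, 0],
    [0, 0, 0, 0],
  ],
)

```text
t: 38.93
ee_pos: [558.9, 417.9, 7.8]
orientation: [-1.118, -1.342, 1.342]
ft_force: [0.2, -0.0, 0.2]
width: 87.8
```

arm_command(
  targets=[
    [0, 1.5, 0, 0],
    [0, 0, 0, 0],
    [0, 0, 0, 0],
  ],
)

```text
t: 39.18
ee_pos: [558.9, 418.0, 6.4]
orientation: [-1.118, -1.342, 1.342]
ft_force: [-1.3, 0.0, -0.2]
width: 87.6
```

arm_command(
  targets=[
    [0, 1.5, 0, 0],
    [0, 1, 0, 0],
    [0, 0, 0, 0],
    [0, 0, 0, 0],
  ],
)

```text
t: 39.52
ee_pos: [558.9, 417.9, 3.9]
orientation: [-1.117, -1.342, 1.342]
ft_force: [-0.1, -0.3, 0.1]
width: 87.9
```

arm_command(
  targets=[
    [0, 1.5, 0, 0],
    [0, 0, 0, 0],
    [0, 0, 0, 0],
  ],
)

```text
t: 39.77
ee_pos: [558.8, 417.9, 2.4]
orientation: [-1.117, -1.342, 1.342]
ft_force: [0.1, -0.0, -1.0]
width: 87.7
```

arm_command(
  targets=[
    [0, 1.5, 0, 0],
    [0, 0, 0, 0],
    [0, 0, 0, 0],
  ],
)

```text
t: 40.02
ee_pos: [558.8, 417.9, 0.8]
orientation: [-1.118, -1.342, 1.342]
ft_force: [0.3, 0.4, 0.1]
width: 88.1
```

arm_command(
  targets=[
    [0, 0, 0, 0],
    [0, 0, 0, 0],
    [0, 0, 0, 0],
    [0, 0, 0, 0],
    [0, 0, 0, 0],
    [0, 0, 0, 0],
    [0, 0, 0, 0],
  ],
  gripper=60,
)

```text
t: 40.6
ee_pos: [558.9, 417.9, 1.0]
orientation: [-1.118, -1.342, 1.342]
ft_force: [0.6, -0.9, -0.1]
width: 70.4
```

```bash
python3 - <<'E'
from h import *
goto([557.2,419.2,30],100.6)
E
```

```text
at [558.9 417.9   1. ] ang 100.43 q1,q6 [ 0.62 -1.13] F [ 0.6 -0.9 -0.1] w 70.4 t 40.6
  turn -0.003 xyz [  1.6 -29.    1.5] rows 1 each [  1.61 -29.01   1.47]
```

The squeeze stopped at 70.4 mm, so the plate is held from tab tip to back edge. The camera's y reads about 1.6 mm too high. Next I re-grip it across x.

arm_command(
  targets=[
    [0, 0, 0, 0],
    [0, 0, 0, 0],
    [0, 0, 0, 0],
    [0, -20, 0, 0],
    [-13, 0, 0, 0],
    [0, 0, 0, 0.1208],
    [0, 0, 0, 0.1208],
    [0, 0, 0, 0.1208],
    [0, 0, 0, 0.1208],
    [0, 0, 0, 0.1208],
    [0, 0, 0, 0.1208],
    [0, 0, 0, 0.1208],
    [0, 0, 0, 0.1208],
    [0, 0, 0, 0.1208],
    [0, 0, 0, 0.1208],
    [0, 0, 0, 0.1208],
    [0, 0, 0, 0.1208],
    [0, 0, 0, 0.1208],
    [0, 0, 0, 0],
    [0, 0, 0, 0],
  ],
  gripper=100,
)

```text
t: 42.27
ee_pos: [561.4, 404.5, 20.7]
orientation: [-1.566, -0.146, 0.146]
ft_force: [-0.8, -0.5, 0.1]
width: 87.9
```

```bash
python3 - <<'E'
from h import *
goto([561.3,405.1,2],10.43)
E
```

```text
at [561.4 404.5  20.7] ang 10.64 q1,q6 [0.61 0.42] F [-0.8 -0.5  0.1] w 87.9 t 42.3
  turn 0.004 xyz [ 0.  18.7  0.6] rows 1 each [ 0.   18.71  0.63]
```

arm_command(
  targets=[
    [0, 8, 0.6, 0.004],
    [0, 6, 0, 0],
    [0, 4, 0, 0],
    [0, 0, 0, 0],
    [0, 0, 0, 0],
    [0, 0, 0, 0],
  ],
  gripper=65,
)

```text
t: 42.77
ee_pos: [561.1, 405.8, 2.8]
orientation: [-1.566, -0.14, 0.141]
ft_force: [-0.1, 0.1, -0.7]
width: 57.5
```

arm_command(
  targets=[
    [0, 0, 0, 0],
    [0, 0, 0, 0],
    [0, 0, 0, 0],
    [0, 0, 0, 0],
    [0, 0, 0, 0],
    [0, 0, 0, 0],
  ],
  gripper=0,
)

```text
t: 43.27
ee_pos: [559.2, 405.6, 4.9]
orientation: [-1.567, -0.137, 0.143]
ft_force: [-13.1, -4.0, 20.8]
width: 33.0
```

arm_command(
  targets=[
    [0, -5, 0, 0],
    [0, -10, 0, 0],
    [0, -15, 0, 0],
    [0, 0, 0, 0],
    [0, 0, 0, 0],
  ],
)

```text
t: 43.68
ee_pos: [562.3, 406.5, 34.7]
orientation: [-1.565, -0.142, 0.138]
ft_force: [0.4, 0.4, -0.9]
width: 0.8
```

```bash
python3 - <<'E'
from h import *
goto([561.3,405.1,240],-30.4)
E
```

```text
at [562.3 406.5  34.7] ang 10.22 q1,q6 [0.61 0.43] F [ 0.4  0.4 -0.9] w 0.8 t 43.7
  turn 0.709 xyz [-2.000e-01 -2.053e+02 -1.700e+00] rows 1 each [-2.0000e-01 -2.0535e+02 -1.7000e+00]
```

The fingers rode over the plate top (width 33, Fz 21), so the true fingertips sit about 4 mm above the reported z. I go down until they touch the bench.

arm_command(
  targets=[
    [0, 0, 0, 0],
    [0, 0, 0, 0],
    [0, 0, 0, 0],
    [0, 0, 0, 0],
    [0, 0, 0, 0],
    [0, 0, 0, 0],
    [0, 12, -1.5, 0],
    [0, 10, 0, 0],
    [0, 8, 0, 0],
    [0, 3, 0, 0],
    [0, 0, 0, 0],
    [0, 0, 0, 0],
  ],
  gripper=65,
)

```text
t: 44.68
ee_pos: [566.4, 405.3, 2.6]
orientation: [-1.563, -0.147, 0.133]
ft_force: [7.7, -4.2, 14.4]
width: 57.2
```

arm_command(
  targets=[
    [0, 1.5, 0, 0],
    [0, 1.5, 0, 0],
    [0, 0, 0, 0],
    [0, 0, 0, 0],
  ],
)

```text
t: 45.02
ee_pos: [561.4, 404.1, -3.7]
orientation: [-1.567, -0.14, 0.14]
ft_force: [1.5, -0.2, 3.0]
width: 57.0
```

arm_command(
  targets=[
    [0, 1.5, 0, 0],
    [0, 0, 0, 0],
    [0, 0, 0, 0],
  ],
)

```text
t: 45.27
ee_pos: [561.4, 404.2, -3.8]
orientation: [-1.567, -0.14, 0.14]
ft_force: [-0.7, -3.1, 12.0]
width: 56.9
```

arm_command(
  targets=[
    [0, 1, 0, 0],
    [0, 0, 0, 0],
    [0, 0, 0, 0],
  ],
)

```text
t: 45.52
ee_pos: [561.4, 404.1, -3.9]
orientation: [-1.567, -0.14, 0.14]
ft_force: [-2.8, -5.2, 19.5]
width: 57.4
```

arm_command(
  targets=[
    [0, -4, 0, 0],
    [0, 0, 0, 0],
    [0, 0, 0, 0],
  ],
)

```text
t: 45.77
ee_pos: [560.6, 404.1, -2.3]
orientation: [-1.567, -0.139, 0.141]
ft_force: [-1.1, -0.5, -0.3]
width: 56.8
```

arm_command(
  targets=[
    [0, 0, 0, 0],
    [0, 0, 0, 0],
    [0, 0, 0, 0],
    [0, 0, 0, 0],
    [0, 0, 0, 0],
    [0, 0, 0, 0],
  ],
  gripper=0,
)

```text
t: 46.27
ee_pos: [561.3, 404.3, -1.7]
orientation: [-1.566, -0.14, 0.14]
ft_force: [0.4, 0.1, -0.7]
width: 20.6
```

arm_command(
  targets=[
    [0, 0, 0, 0],
    [0, 0, 0, 0],
    [0, 0, 0, 0],
  ],
)

```text
t: 46.52
ee_pos: [561.4, 404.3, -1.5]
orientation: [-1.566, -0.14, 0.14]
ft_force: [0.2, -0.5, -0.3]
width: 7.6
```

```bash
python3 - <<'E'
from h import *
goto([561.3,405.1,2],10.43)
a=cv2.resize(get_image('scene')[130:200,190:290],None,fx=4,fy=4,interpolation=2)
b=cv2.resize(get_image('top')[140:250,150:250],None,fx=4,fy=4,interpolation=2)
cv2.imwrite('pics/g.png',np.hstack([cv2.copyMakeBorder(a,0,160,0,0,0),b]))
E
```

```text
at [561.4 404.3  -1.5] ang 10.22 q1,q6 [0.61 0.43] F [ 0.2 -0.5 -0.3] w 7.6 t 46.5
  turn -0.004 xyz [ 0.  -3.5  0.8] rows 1 each [ 0.04 -3.51  0.81]
```

View pics/g.png

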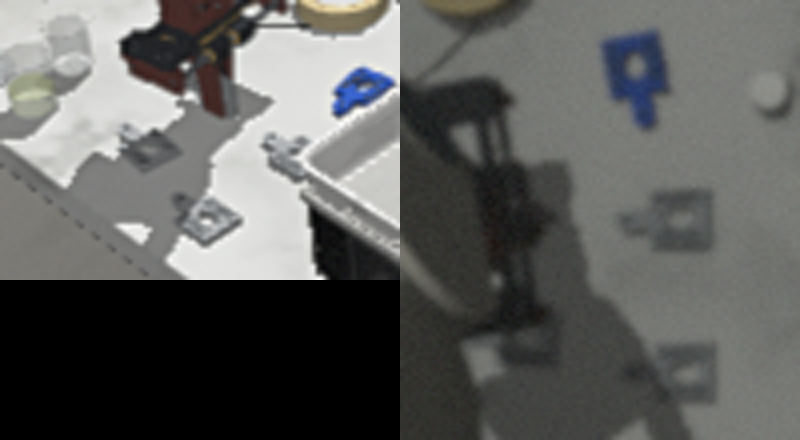

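UL isn't visible near the closed fingers. I lift away and look again.

arm_command(
  targets=[
    [0, -30, 0, 0],
    [0, -40, 0, 0],
    [0, -40, 0, 0],
    [0, -40, 0, 0],
    [-20, -30, -30, 0],
    [-20, 0, -35, 0],
    [-20, 0, -35, 0],
    [-20, 0, -35, 0],
    [-20, 0, -35, 0],
    [0, 0, 0, 0],
    [0, 0, 0, 0],
  ],
  gripper=65,
)

```text
t: 47.53
ee_pos: [494.2, 221.3, 175.5]
orientation: [-1.566, -0.138, 0.138]
ft_force: [0.1, 0.6, -0.3]
width: 57.5
```

```bash
python3 - <<'E'
from h import *
goto([561.3,405.1,2],10.43)
a=cv2.resize(get_image('scene')[110:200,170:290],None,fx=4,fy=4,interpolation=2)
im=get_image('top')
b=cv2.resize(im[140:250,150:230],None,fx=4,fy=4,interpolation=2)
cv2.imwrite('pics/i.png',np.hstack([cv2.copyMakeBorder(a,0,80,0,0,0),b]))
for d in silhouettes("top","plate_1"): print(d["conf"],np.round(d["at"],1),plane("top",d["at"],8).round(1),d["pixels"].sum())
E
```

```text
at [494.2 221.3 175.5] ang 10.08 q1,q6 [0.4  0.22] F [ 0.1  0.6 -0.3] w 57.5 t 47.5
  turn -0.006 xyz [ 99.3 173.5 168.6] rows 5 each [19.85 34.71 33.72]
0.54 [210.6 160.6] [667.1 316.1   8. ] 204
```

View pics/i.png

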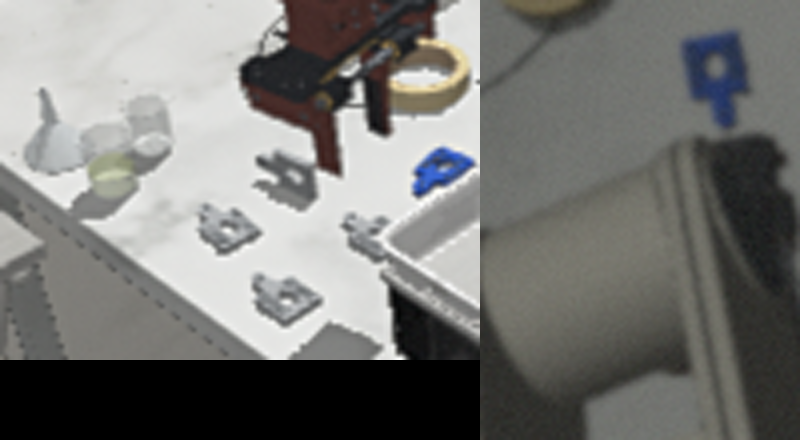

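UL now stands on its edge, at scene crop (287,170), so which way it tips matters. I move the arm clear and ask the network for its underside origin several times.

arm_command(
  targets=[
    [-10, -20, -35, 0],
    [-10, -20, -35, 0],
    [-10, 0, -38, 0],
    [0, 0, -40, 0],
    [0, 0, -40, 0],
    [0, 0, -40, 0],
    [0, 0, -40, 0],
    [0, 0, 0, 0],
  ],
)

```text
t: 48.35
ee_pos: [515.3, -50.8, 215.5]
orientation: [-1.568, -0.139, 0.136]
ft_force: [0.7, 0.6, 0.8]
width: 57.2
```

```bash
python3 - <<'E'
from h import *
np.set_printoptions(precision=1,suppress=True)
im=get_image("top");cv2.imwrite("pics/top2.png",im)
for x,y,a in((561,284.7,3),(444.1,281,.7),(471.2,400.3,-5)): print(fitplate(im,x,y,np.radians(a)))
for c in("top","scene"):
  ref=proj(c,[[561.4,404.3,22],[557.4,404.3,22],[565.4,404.3,22],[561,284.7,0],[444,281.2,0],[471,400.3,0]])
  print(c,"refs stand mid/-x face/+x face, UR,LR,LL",ref.tolist())
  for k in range(5):
    if k: get_image(c)
    elif c=="scene": cv2.imwrite("pics/sc2.png",get_image(c))
    for d in tip_of(c,"plate_1"):
        j=np.argmin(np.linalg.norm(ref-d["at"],axis=1)); 
        if np.linalg.norm(ref[j]-d["at"])<9: print(k,["S","S","S","UR","LR","LL"][j],round(d["conf"],2),np.array(d["at"]), "minus", (np.array(d["at"])-ref[0 if j<3 else j]))
E
```

```text
[560.8 286.1   2.6   0.9]
[444.  282.8   1.1   0.9]
[471.3 401.4  -5.    0.9]
top refs stand mid/-x face/+x face, UR,LR,LL [[179.85675581016247, 194.84254700872674], [179.84393477778937, 196.16151115776154], [179.86957104987505, 193.5241787798406], [221.37793170606832, 194.9847472152788], [222.42271418370342, 233.01013768917772], [183.54108159028166, 224.7474984077885]]
0 LL 0.71 [181.7 220.6] minus [-1.8 -4.1]
0 S 0.66 [178.3 196.3] minus [-1.6  1.5]
0 LR 0.6 [220.3 232.7] minus [-2.1 -0.3]
1 LR 0.72 [220.7 232.6] minus [-1.7 -0.4]
1 S 0.64 [179.8 194.1] minus [-0.1 -0.7]
1 LL 0.6 [180.6 222.6] minus [-2.9 -2.1]
2 UR 0.71 [221.6 194.8] minus [ 0.2 -0.2]
2 LL 0.69 [182.8 223.1] minus [-0.7 -1.6]
2 LR 0.54 [221.3 231. ] minus [-1.1 -2. ]
3 UR 0.81 [222.4 196.1] minus [1.  1.1]
3 LR 0.74 [221.6 234. ] minus [-0.8  1. ]
3 S 0.56 [180.4 194.5] minus [ 0.5 -0.3]
3 LL 0.52 [184.5 224.6] minus [ 1.  -0.1]
4 LL 0.55 [184.6 222.7] minus [ 1.1 -2. ]
4 S 0.53 [181.6 197. ] minus [1.7 2.2]
4 UR 0.52 [220.1 196.4] minus [-1.3  1.4]
4 LR 0.48 [222.7 232.5] minus [ 0.3 -0.5]
scene refs stand mid/-x
[... 406 characters left out ...]
 [243.8 184.7] minus [ 1.6 -1. ]
1 LR 0.68 [242.8 183.3] minus [ 0.6 -2.4]
1 LL 0.63 [225.9 169.7] minus [-1.7  1.5]
1 UR 0.52 [265.9 169.7] minus [ 0.8 -0.5]
1 S 0.43 [242.6 153.4] minus [-1.7  0.7]
2 LR 0.64 [241.9 184.1] minus [-0.3 -1.6]
2 UR 0.62 [263.6 171.8] minus [-1.5  1.6]
2 LL 0.62 [225.9 167.6] minus [-1.7 -0.6]
2 S 0.52 [244.1 154.3] minus [-0.2  1.6]
3 UR 0.56 [264.2 170.8] minus [-0.9  0.6]
3 S 0.47 [241.7 155.3] minus [-2.6  2.6]
3 LL 0.44 [224.6 167.3] minus [-3.  -0.9]
3 LR 0.43 [241.2 183.3] minus [-1.  -2.4]
4 S 0.65 [243.7 151.5] minus [-0.6 -1.2]
4 UR 0.63 [262.2 170. ] minus [-2.9 -0.2]
4 LR 0.51 [242.4 184.2] minus [ 0.2 -1.5]
4 LL 0.42 [226.3 169.3] minus [-1.3  1.1]
```

```bash
python3 - <<'E'
from h import *
np.set_printoptions(precision=2,suppress=True)
ref=proj("top",[[561.4,404.3,22],[561,284.7,0],[444,281.2,0],[471,400.3,0]]); S={0:[],1:[],2:[],3:[]}; M=[]
for k in range(8):
    get_image("top")
    for d in tip_of("top","plate_1"):
        j=np.argmin(np.linalg.norm(ref-d["at"],axis=1)); e=np.array(d["at"])-ref[j]
        if np.linalg.norm(e)<8: S[j].append(e)
    if k<3:
        for d in silhouettes("top","plate_1"):
            if np.linalg.norm(np.array(d["at"])-ref[0])<20:
                ys,xs=np.nonzero(d["pixels"]); print("sil",d["conf"],len(xs),xs.min(),xs.max(),ys.min(),ys.max(),xs.mean(),ys.mean())
for j in S: print(j,len(S[j]),np.mean(S[j],0),np.std(S[j],0))
# rendered footprint of the standing plate (8 x 44 x 46 + tab)
c,s=np.cos(np.radians(10.2)),np.sin(np.radians(10.2))
P=[[561.4+c*a-s*b,404.3+s*a+c*b,z] for a in(-4,4) for b,z in((-23,0),(-23,44),(23,44),(23,0),(49,14),(49,30))]
q=proj("top",P);print("model bbox",q.min(0),q.max(0))
m=np.zeros((400,640),np.uint8)
for grp in ([0,1,2,3],):
    for b0,b1,z0,z1 in((-23,23,0,44),(23,49,14,30)):
        pts=proj("top",[[561.4+c*a-s*b,404.3+s*a+c*b,z] for a in(-4,4) for b in(b0,b1) for z in(z0,z1)]); cv2.fillConvexPoly(m,cv2.convexHull(np.round(pts).astype(np.int32)),1)
ys,xs=np.nonzero(m);print("model",len(xs),xs.mean(),ys.mean())
im=cv2.imread("pics/top2.png"); g=cv2.cvtColor(im,cv2.COLOR_BGR2GRAY)
print(g[183:207,160:196:2])
a=cv2.resize(cv2.imread("pics/sc2.png")[130:200,205:285],None,fx=5,fy=5,interpolation=2);b=cv2.resize(im[175:245,155:235],None,fx=5,fy=5,interpolation=2)
cv2.imwrite("pics/j.png",cv2.convertScaleAbs(np.hstack([a,b]),alpha=1.2))
E
```

```text
sil 0.47 122 162 188 193 200 175.21311475409837 196.00819672131146
0 7 [-0.11  1.59] [1.36 1.52]
1 8 [-1.34  0.5 ] [1.64 0.92]
2 7 [-0.39 -0.31] [1.19 1.21]
3 8 [-1.74 -2.8 ] [1.4  1.72]
model bbox [162.49 191.48] [190.1  199.39]
model 149 176.40268456375838 195.21476510067114
[[105 106 110 111 113 111 111 109 111 112 109 111 109 109 111 108 113 117]
 [106 106 107 112 115 111 114 111 109 110 112 112 106 111 112 109 112 113]
 [108 107 111 113 114 112 115 113 110 112 110 108 109 108 109 114 112 113]
 [111 109 110 112 115 110 112 109 111 112 109 113 111 111 112 110 113 113]
 [110 109 111 106 111 109 111 112 110 109 108 111 112 112 112 112 113 113]
 [112 110 111 112 114 115 113 116 112 109 110 112 109 110 111 115 115 110]
 [111 112 112 109 112 112 110 114 113 111 108 111 111 112 111 112 110 110]
 [112 111 111 111 111 113 113 110 111 112 110 113 112 110 112 113 112 113]
 [109 111 113 112 113 114 110 110 114 109 111 109 107 108 111 112 111 112]
 [111 111 111 112 114 111 110 112 110 106 106 106  99  97 104 109 113 112]
 [110 110 109 109 113 111 111 108 110 105 100  98  84  77  88 105 113 11
[... 278 characters left out ...]
 56  58  61  95 113 113]
 [112 104  88  85  84  69  60  60  56  57  59  61  61  64  66  89 110 115]
 [110 107  89  81  74  65  60  61  59  61  64  62  64  67  68  80 110 115]
 [110 107 100  94  68  64  63  62  63  63  63  61  64  64  67  78 110 115]
 [108 110 109  99  72  63  62  68  62  64  66  65  66  66  68  83 109 114]
 [109 108 107 105  73  67  67  73  70  67  65  68  66  69  77  89 113 114]
 [109 111 109 104  82  70  80  96  84  68  72  79  84  79  95 107 113 112]
 [112 110 110 106  93  85  96 103  91  79  83  94  99  98 109 110 115 113]
 [105 110 111 109 105 100 109 107 100  98 102 110 111 114 110 117 114 113]
 [109 107 107 108 111 108 111 113 109 108 109 111 112 112 113 111 111 112]]
```

View pics/j.png

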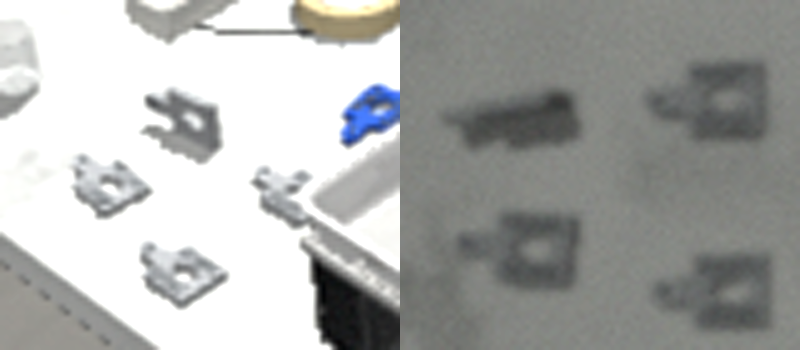

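UL is upright at about (185,120) in the left crop, and the other three plates lie flat. The network evidence leans modestly towards the underside facing -x. So I tip the top edge towards -x with closed fingers.

```bash
python3 - <<'E'
from h import *
goto([600.8,411.4,215],10.2)
E
```

```text
at [512.8 -46.1 215.1] ang 10.22 q1,q6 [-0.11 -0.29] F [0.6 0.5 0.8] w 56.8 t 50.3
  turn 0.0 xyz [1.676e+02 1.000e-01 4.347e+02] rows 12 each [1.397e+01 1.000e-02 3.622e+01]
```

arm_command(
  targets=[
    [14, 0, 36.2, 0],
    [14, 0, 36.2, 0],
    [14, 0, 36.2, 0],
    [14, 0, 36.2, 0],
    [14, 0, 36.2, 0],
    [14, 0, 36.2, 0],
    [14, 0, 36.2, 0],
    [14, 0, 36.2, 0],
    [14, 0, 36.2, 0],
    [14, 0, 36.2, 0],
    [14, 0, 36.2, 0],
    [14, 0, 36.2, 0],
    [0, 0, 0, 0],
    [0, 0, 0, 0],
  ],
  gripper=0,
)

```text
t: 51.47
ee_pos: [600.6, 413.1, 214.2]
orientation: [-1.566, -0.142, 0.143]
ft_force: [0.3, -0.1, -1.1]
width: 0.8
```

arm_command(
  targets=[
    [0, 40, 0, 0],
    [0, 40, 0, 0],
    [0, 40, 0, 0],
    [0, 30, 0, 0],
    [0, 20, 0, 0],
    [0, 14, 0, 0],
    [0, 0, 0, 0],
    [0, 0, 0, 0],
    [0, 0, 0, 0],
  ],
)

```text
t: 52.22
ee_pos: [602.3, 411.5, 33.0]
orientation: [-1.565, -0.142, 0.138]
ft_force: [0.1, -0.2, 0.6]
width: 0.1
```

arm_command(
  targets=[
    [-5, 0, 0, 0],
    [-5, 0, 0, 0],
    [-3, 0, 0, 0],
    [-3, 0, 0, 0],
    [-3, 0, 0, 0],
    [-3, 0, 0, 0],
    [0, 0, 0, 0],
  ],
)

```text
t: 52.8
ee_pos: [578.7, 407.2, 31.1]
orientation: [-1.566, -0.14, 0.141]
ft_force: [0.1, 0.3, -0.1]
width: 0.5
```

arm_command(
  targets=[
    [-2, 0, 0, 0],
    [-2, 0, 0, 0],
    [-2, 0, 0, 0],
    [-2, 0, 0, 0],
    [-2, 0, 0, 0],
    [-2, 0, 0, 0],
    [-2, 0, 0, 0],
    [-2, 0, 0, 0],
    [-2, 0, 0, 0],
    [-2, 0, 0, 0],
    [-2, 0, 0, 0],
    [-2, 0, 0, 0],
    [0, 0, 0, 0],
    [0, 0, 0, 0],
  ],
)

```text
t: 53.97
ee_pos: [555.7, 403.1, 31.2]
orientation: [-1.566, -0.14, 0.14]
ft_force: [-0.0, -0.5, -0.9]
width: 0.4
```

arm_command(
  targets=[
    [0, -30, 0, 0],
    [0, -40, 0, 0],
    [0, -40, 0, 0],
    [0, -40, 0, 0],
    [0, -30, 0, 0],
    [0, 0, -40, 0],
    [0, 0, -40, 0],
    [0, 0, -40, 0],
    [0, 0, -40, 0],
    [0, 0, -40, 0],
    [0, 0, -40, 0],
    [0, 0, -40, 0],
    [0, 0, -40, 0],
    [0, 0, -40, 0],
    [0, 0, 0, 0],
    [0, 0, 0, 0],
  ],
  gripper=100,
)

```text
t: 55.3
ee_pos: [620.0, 46.6, 211.2]
orientation: [-1.566, -0.137, 0.137]
ft_force: [-0.4, -0.2, 1.0]
width: 88.0
```

```bash
python3 - <<'E'
from h import *
np.set_printoptions(precision=1,suppress=True)
im=get_image("top")
for x,y,a in((535,400,10),(561,284.7,3),(444.1,281,.7),(471.2,400.3,-5)): print(fitplate(im,x,y,np.radians(a)))
ref=proj("scene",[[535,400,4]])[0]
get_image("scene"); print(ref,[(d["at"],d["pixels"].sum()) for d in silhouettes("scene","plate_1")])
b=cv2.resize(im[175:245,155:235],None,fx=5,fy=5,interpolation=2);cv2.imwrite("pics/k.png",cv2.convertScaleAbs(b,alpha=1.3))
goto([535,400,215],10.2)
E
```

```text
[530.7 397.9  10.9   0.9]
[560.9 286.2   3.    0.9]
[444.1 282.8   1.1   0.9]
[470.8 401.3  -4.1   0.9]
[240.4 159.8] [([240.4, 181.8], np.int64(144)), ([239.0, 160.2], np.int64(125)), ([276.6, 152.3], np.int64(84)), ([259.8, 167.0], np.int64(92))]
at [619.5  49.7 211.1] ang 10.27 q1,q6 [ 0.1 -0.1] F [-0.4 -0.5 -1.3] w 87.4 t 55.5
  turn 0.001 xyz [-21.1  -3.9 359.7] rows 10 each [-2.1 -0.4 36. ]
```

View pics/k.png

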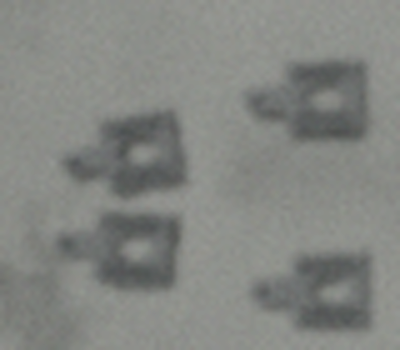

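UL now lies flat at about (145,155) in the crop. I check which face is up by comparing against the other plates.

```bash
python3 - <<'E'
from h import *
np.set_printoptions(precision=2,suppress=True)
L={"UL":(530.7,397.9,10.9),"UR":(560.9,286.2,3),"LR":(444.1,282.8,1),"LL":(470.8,401.3,-4.5)}
A={k:[] for k in L};B={k:[] for k in L}
ims=[]
for k in range(6):
    for c,D in(("scene",A),("top",B)):
        im=get_image(c)
        if c=="top": ims.append(im)
        if c=="top" and k>3: continue
        for d in tip_of(c,"plate_1"):
            for n,(x,y,_) in L.items():
                e=np.array(d["at"])-proj(c,[x,y-1.5,0])[0]
                if np.linalg.norm(e)<6.5: D[n].append(e)
for n in L: print(n,"scene",len(A[n]),np.mean(A[n],0),"top",len(B[n]),np.mean(B[n],0) if B[n] else 0)
print("z+8 shift scene",proj("scene",[530,396,8])[0]-proj("scene",[530,396,0])[0],"top",proj("top",[530,396,8])[0]-proj("top",[530,396,0])[0])
new=np.mean([cv2.cvtColor(i,6).astype(float) for i in ims],0).astype(np.float32)
old=np.mean([cv2.cvtColor(cv2.imread(f"pics/top{i}.png"),6).astype(float) for i in(0,1)],0).astype(np.float32)
def patch(im,x,y,a):
    c,s=np.cos(np.radians(a)),np.sin(np.radians(a)); gx,gy=np.meshgrid(np.arange(-21,22,1.5),np.arange(-22,48,1.5))
    q=proj("top",np.c_[(x+c*gx-s*gy).ravel(),(y+s*gx+c*gy).ravel(),np.full(gx.size,8)]).astype(np.float32).reshape(*gx.shape,2)
    p=cv2.remap(im,q[...,0],q[...,1],cv2.INTER_CUBIC); return p-p[:,::-1]
P={n:patch(new,*v) for n,v in L.items()}; P["ULold"]=patch(old,559.6,406.4,10.6);P["LLold"]=patch(old,471.2,401.8,-5);P["URold"]=patch(old,561,286.2,3)
N=list(P); print(N); print(np.corrcoef([P[n].ravel() for n in N]))
E
```

```text
UL scene 6 [ 0.41 -0.98] top 4 [-1.54 -1.1 ]
UR scene 6 [-0.72 -0.5 ] top 3 [-0.21 -0.65]
LR scene 5 [ 0.19 -2.15] top 4 [ 0.01 -0.9 ]
LL scene 5 [-0.43  0.06] top 4 [-1.08 -0.24]
z+8 shift scene [-0.26 -1.59] top [-0.93 -0.12]
['UL', 'UR', 'LR', 'LL', 'ULold', 'LLold', 'URold']
[[1.   0.49 0.64 0.09 0.71 0.33 0.57]
 [0.49 1.   0.37 0.49 0.47 0.56 0.95]
 [0.64 0.37 1.   0.14 0.75 0.25 0.41]
 [0.09 0.49 0.14 1.   0.06 0.86 0.45]
 [0.71 0.47 0.75 0.06 1.   0.21 0.53]
 [0.33 0.56 0.25 0.86 0.21 1.   0.55]
 [0.57 0.95 0.41 0.45 0.53 0.55 1.  ]]
```

The tip heights and the left-right pattern agree with UL being the right way up. I pick UR first with a clean approach.

arm_command(
  targets=[
    [0, 0, 0, 0.064],
    [0, 0, 0, 0.063],
    [-7.7, 0, 39.6, 0],
    [-7.7, 0, 39.6, 0],
    [-7.7, 0, 39.6, 0],
    [-7.7, 0, 39.6, 0],
    [-7.7, 0, 39.6, 0],
    [-7.7, 0, 39.6, 0],
    [0, 0, 0, 0],
    [0, 40, 0, 0],
    [0, 40, 0, 0],
    [0, 40, 0, 0],
    [0, 30, 0, 0],
    [0, 20, 0, 0],
    [0, 10, 0, 0],
    [0, 0, 0, 0],
    [0, 0, 0, 0],
    [0, 0, 0, 0],
  ],
  gripper=75,
)

```text
t: 58.05
ee_pos: [562.6, 284.1, 32.7]
orientation: [-1.569, -0.042, 0.038]
ft_force: [0.4, 0.3, 0.2]
width: 65.9
```

```bash
python3 - <<'E'
from h import *
goto([560.9,284.7,-2.5],3)
E
```

```text
at [562.6 284.1  32.7] ang 2.94 q1,q6 [0.45 0.4 ] F [0.4 0.3 0.2] w 65.9 t 58.0
  turn -0.001 xyz [-1.6 35.2  0.7] rows 1 each [-1.63 35.23  0.71]
```

arm_command(
  targets=[
    [-1, 12, 0.7, 0],
    [0, 10, 0, 0],
    [0, 6, 0, 0],
    [0, 4, 0, 0],
    [0, 2, 0, 0],
    [0, 0, 0, 0],
    [0, 0, 0, 0],
    [0, 0, 0, 0],
  ],
)

```text
t: 58.72
ee_pos: [560.5, 284.4, -2.7]
orientation: [-1.57, -0.041, 0.04]
ft_force: [1.7, 0.2, -0.2]
width: 66.0
```

arm_command(
  targets=[
    [0, 0, 0, 0],
    [0, 0, 0, 0],
    [0, 0, 0, 0],
    [0, 0, 0, 0],
  ],
  gripper=52,
)

```text
t: 59.05
ee_pos: [560.5, 284.4, -2.7]
orientation: [-1.57, -0.041, 0.04]
ft_force: [0.7, 0.3, 1.3]
width: 46.3
```

arm_command(
  targets=[
    [0, 0, 0, 0],
    [0, 0, 0, 0],
    [0, 0, 0, 0],
    [0, 0, 0, 0],
  ],
  gripper=47,
)

```text
t: 59.38
ee_pos: [560.5, 284.4, -2.7]
orientation: [-1.57, -0.041, 0.04]
ft_force: [0.5, 0.7, 1.0]
width: 43.5
```

Gripped at 43.5 mm with no flip. I lift it.

arm_command(
  targets=[
    [0, -3, 0, 0],
    [0, -7, 0, 0],
    [0, -20, 0, 0],
    [0, -40, 0, 0],
    [0, -40, 0, 0],
    [0, -40, 0, 0],
    [0, -40, 0, 0],
    [0, -38, 0, 0],
    [0, 0, 0, 0],
    [0, 0, 0, 0],
  ],
)

```text
t: 60.22
ee_pos: [561.5, 284.9, 228.4]
orientation: [-1.568, -0.044, 0.036]
ft_force: [-0.6, -0.3, -0.6]
width: 43.7
```

```bash
python3 - <<'E'
from h import *
goto([464.5,-358.2,225],-30.4)
E
```

```text
at [561.5 284.9 228.4] ang 2.95 q1,q6 [0.45 0.4 ] F [-0.6 -0.3 -0.6] w 43.7 t 60.2
  turn 0.582 xyz [ 241.8    3.4 -603.8] rows 17 each [ 14.22   0.2  -35.52]
```

arm_command(
  targets=[
    [0, 0, 0, 0.1164],
    [0, 0, 0, 0.1164],
    [0, 0, 0, 0.1164],
    [0, 0, 0, 0.1164],
    [0, 0, 0, 0.1164],
    [0, 0, 0, 0],
    [14.2, 0, -35.5, 0],
    [14.2, 0, -35.5, 0],
    [14.2, 0, -35.5, 0],
    [14.2, 0, -35.5, 0],
    [14.2, 0, -35.5, 0],
    [14.2, 0, -35.5, 0],
    [14.2, 0, -35.5, 0],
    [14.2, 0, -35.5, 0],
    [14.2, 0, -35.5, 0],
    [14.2, 0, -35.5, 0],
    [14.2, 0, -35.5, 0],
    [14.2, 0, -35.5, 0],
  ],
)

```text
t: 61.72
ee_pos: [490.2, -170.8, 224.0]
orientation: [-1.531, 0.414, -0.411]
ft_force: [1.0, 0.3, -0.4]
width: 43.6
```

arm_command(
  targets=[
    [14.2, 0, -35.5, 0],
    [14.2, 0, -35.5, 0],
    [14.2, 0, -35.5, 0],
    [14.2, 0, -35.5, 0],
    [14.2, 0, -35.5, 0],
    [0, 20, 0, 0],
    [0, 30, 0, 0],
    [0, 30, 0, 0],
    [0, 30, 0, 0],
    [0, 20, 0, 0],
    [0, 0, 0, 0],
    [0, 0, 0, 0],
    [0, 0, 0, 0],
  ],
)

```text
t: 62.8
ee_pos: [463.4, -358.6, 95.7]
orientation: [-1.531, 0.414, -0.415]
ft_force: [0.5, 0.2, -0.2]
width: 43.7
```

```bash
python3 - <<'E'
from h import *
goto([464.5,-358.2,75],-30.4)
E
```

```text
at [ 463.4 -358.6   95.7] ang -30.31 q1,q6 [-0.68 -0.15] F [ 0.5  0.2 -0.2] w 43.7 t 62.8
  turn 0.002 xyz [ 0.8 20.7  0.9] rows 1 each [ 0.76 20.67  0.86]
```

arm_command(
  targets=[
    [0.8, 5, 0.9, 0.002],
    [0, 10, 0, 0],
    [0, 6, 0, 0],
    [0, 0, 0, 0],
    [0, 0, 0, 0],
  ],
)

```text
t: 63.22
ee_pos: [464.0, -357.8, 73.8]
orientation: [-1.53, 0.418, -0.417]
ft_force: [-0.3, 0.3, 0.4]
width: 43.8
```

arm_command(
  targets=[
    [0, 4, 0, 0],
    [0, 4, 0, 0],
    [0, 4, 0, 0],
    [0, 0, 0, 0],
    [0, 0, 0, 0],
  ],
)

```text
t: 63.63
ee_pos: [464.3, -358.4, 61.9]
orientation: [-1.531, 0.417, -0.417]
ft_force: [0.6, -2.2, -1.2]
width: 44.1
```

arm_command(
  targets=[
    [0, 3, 0, 0],
    [0, 3, 0, 0],
    [0, 0, 0, 0],
    [0, 0, 0, 0],
  ],
)

```text
t: 63.97
ee_pos: [464.2, -359.0, 56.4]
orientation: [-1.532, 0.417, -0.418]
ft_force: [-3.4, -4.1, 2.4]
width: 43.2
```

arm_command(
  targets=[
    [0, 0, -1.2, 0],
    [0, 0, 0, 0],
    [0, 2, 0, 0],
    [0, 2, 0, 0],
    [0, 2, 0, 0],
    [0, 0, 0, 0],
    [0, 0, 0, 0],
  ],
)

```text
t: 64.55
ee_pos: [463.6, -360.8, 50.2]
orientation: [-1.533, 0.416, -0.418]
ft_force: [-4.6, -11.6, -7.4]
width: 43.7
```

arm_command(
  targets=[
    [0, 3, 0, 0],
    [0, 3, 0, 0],
    [0, 3, 0, 0],
    [0, 0, 0, 0],
    [0, 0, 0, 0],
  ],
)

```text
t: 64.97
ee_pos: [463.8, -361.3, 41.4]
orientation: [-1.533, 0.416, -0.419]
ft_force: [-4.1, -11.3, -1.0]
width: 43.2
```

arm_command(
  targets=[
    [0, 3, 0, 0],
    [0, 3, 0, 0],
    [0, 3, 0, 0],
    [0, 0, 0, 0],
    [0, 0, 0, 0],
  ],
)

```text
t: 65.38
ee_pos: [463.9, -361.3, 32.4]
orientation: [-1.533, 0.415, -0.419]
ft_force: [-4.2, -10.8, 0.8]
width: 43.6
```

arm_command(
  targets=[
    [0, 0, -1.5, 0],
    [0, 0, -1.5, 0],
    [0, 2, 0, 0],
    [0, 1, 0, 0],
    [0, 0, 0, 0],
    [0, 0, 0, 0],
  ],
)

```text
t: 65.88
ee_pos: [462.3, -361.5, 28.9]
orientation: [-1.53, 0.417, -0.417]
ft_force: [1.7, -2.3, -2.3]
width: 43.5
```

arm_command(
  targets=[
    [0, 1.5, 0, 0],
    [0, 1.5, 0, 0],
    [0, 0, 0, 0],
    [0, 0, 0, 0],
  ],
)

```text
t: 66.22
ee_pos: [462.3, -361.6, 26.5]
orientation: [-1.53, 0.417, -0.418]
ft_force: [1.1, -0.8, 5.3]
width: 44.1
```

Seated at TCP 26.5, exactly as predicted. I release and look at the remaining plates.

arm_command(
  targets=[
    [0, -1, 0, 0],
    [0, 0, 0, 0],
    [0, 0, 0, 0],
    [0, 0, 0, 0],
    [0, -5, 0, 0],
    [0, -20, 0, 0],
    [0, -40, 0, 0],
    [0, -40, 0, 0],
    [0, -40, 0, 0],
    [0, -40, 0, 0],
    [0, -15, 0, 0],
    [0, 0, 0, 0],
    [0, 0, 0, 0],
  ],
  gripper=60,
)

```text
t: 67.3
ee_pos: [462.3, -361.7, 228.0]
orientation: [-1.531, 0.416, -0.419]
ft_force: [0.3, -0.8, -0.4]
width: 52.6
```

```bash
python3 - <<'E'
from h import *
np.set_printoptions(precision=1,suppress=True)
im=get_image("top"); cv2.imwrite("pics/top4.png",im)
for x,y,a in((530.7,397.9,10.9),(444.1,281,.7),(471.2,400.3,-5)): print(fitplate(im,x,y,np.radians(a)))
print("hub plate",fitplate(im,464.5,-358.2,np.radians(-30.4),37.6))
goto([470.8,402.5,225],175.5)
E
```

```text
[530.7 397.9  10.8   0.9]
[444.2 282.9   1.2   0.9]
[471.1 401.6  -3.4   0.9]
hub plate [ 463.8 -356.5  -26.9    0.7]
at [ 461.5 -361.2  226.5] ang -30.52 q1,q6 [-0.7 -0.1] F [-0.5 -0.9 -1.1] w 52.8 t 67.3
  turn 2.688 xyz [  50.6    1.5 -762. ] rows 20 each [  2.5   0.1 -38.1]
```

arm_command(
  targets=[
    [-18.9, 0, 33.2, 0],
    [-18.9, 0, 33.2, 0],
    [-18.9, 0, 33.2, 0],
    [-18.9, 0, 33.2, 0],
    [-18.9, 0, 33.2, 0],
    [-18.9, 0, 33.2, 0],
    [-18.9, 0, 33.2, 0],
    [-18.9, 0, 33.2, 0],
    [-18.9, 0, 33.2, 0],
    [-18.9, 0, 33.2, 0],
    [-18.9, 0, 33.2, 0],
    [-18.9, 0, 33.2, 0],
    [-18.9, 0, 33.2, 0],
    [-18.9, 0, 33.2, 0],
    [-18.9, 0, 33.2, 0],
    [-18.9, 0, 33.2, 0],
    [-18.9, 0, 33.2, 0],
    [-18.9, 0, 33.2, 0],
    [-18.9, 0, 33.2, 0],
    [-18.9, 0, 33.2, 0],
  ],
  gripper=75,
)

```text
t: 69.02
ee_pos: [472.1, 403.4, 224.3]
orientation: [-1.534, 0.42, -0.415]
ft_force: [0.8, -0.4, -0.4]
width: 65.7
```

arm_command(
  targets=[
    [0, 0, 0, -0.12],
    [0, 0, 0, -0.12],
    [0, 0, 0, -0.12],
    [0, 0, 0, -0.12],
    [0, 0, 0, -0.12],
    [0, 0, 0, -0.12],
    [0, 0, 0, -0.12],
    [0, 0, 0, -0.12],
    [0, 0, 0, -0.12],
    [0, 0, 0, -0.12],
    [0, 0, 0, -0.12],
    [0, 0, 0, -0.12],
    [0, 0, 0, -0.12],
    [0, 0, 0, -0.12],
    [0, 0, 0, -0.12],
  ],
)

```text
t: 70.27
ee_pos: [472.4, 401.4, 224.2]
orientation: [-1.336, -0.983, 0.992]
ft_force: [1.0, -0.0, -0.2]
width: 66.1
```

arm_command(
  targets=[
    [0, 0, 0, -0.12],
    [0, 0, 0, -0.12],
    [0, 0, 0, -0.12],
    [0, 0, 0, -0.12],
    [0, 0, 0, -0.12],
    [0, 0, 0, -0.12],
    [0, 0, 0, -0.12],
    [0, 0, 0, -0.12],
    [0, 0, 0, -0.12],
    [0, 0, 0, -0.12],
    [0, 0, 0, -0.12],
    [0, 0, 0, -0.12],
    [0, 0, 0, -0.12],
    [0, 0, 0, -0.12],
    [0, 0, 0, -0.12],
    [0, 0, 0, 0],
    [0, 0, 0, 0],
  ],
)

```text
t: 71.68
ee_pos: [472.8, 401.7, 225.0]
orientation: [-0.082, -2.178, 2.183]
ft_force: [0.3, 0.0, -0.3]
width: 66.0
```

```bash
python3 - <<'E'
from h import *
goto([471,403.5,-2.5],176)
E
```

```text
at [472.8 401.7 225. ] ang 175.54 q1,q6 [ 0.69 -2.38] F [ 0.3  0.  -0.3] w 66.0 t 71.7
  turn -0.008 xyz [  1.9 227.5  -1.7] rows 1 each [  1.94 227.51  -1.71]
```

UL now lies too close to LL for the fingers, so I take LR as the flipped plate instead.

arm_command(
  targets=[
    [5.1, 0, 29.6, 0],
    [5.1, 0, 29.6, 0],
    [5.1, 0, 29.6, 0],
    [5.1, 0, 29.6, 0],
    [0, 0, 0, 0],
    [0, 40, 0, 0],
    [0, 40, 0, 0],
    [0, 40, 0, 0],
    [0, 40, 0, 0],
    [0, 20, 0, 0],
    [0, 10, 0, 0],
    [0, 0, 0, 0],
    [0, 0, 0, 0],
    [0, 0, 0, 0],
  ],
)

```text
t: 72.85
ee_pos: [445.6, 286.6, 38.4]
orientation: [-0.084, -2.186, 2.183]
ft_force: [0.0, -0.6, 1.1]
width: 65.5
```

```bash
python3 - <<'E'
from h import *
goto([444.2,284.9,-2.5],176)
E
```

```text
at [445.6 286.6  38.4] ang 175.71 q1,q6 [ 0.55 -2.52] F [ 0.  -0.6  1.1] w 65.5 t 72.8
  turn -0.005 xyz [ 1.3 40.9  1.8] rows 1 each [ 1.27 40.9   1.79]
```

arm_command(
  targets=[
    [1.3, 12, 1.8, 0.03],
    [0, 12, 0, 0],
    [0, 8, 0, 0],
    [0, 5, 0, 0],
    [0, 3, 0, 0],
    [0, 1, 0, 0],
    [0, 0, 0, 0],
    [0, 0, 0, 0],
    [0, 0, 0, 0],
  ],
)

```text
t: 73.6
ee_pos: [443.3, 284.2, -3.7]
orientation: [-0.113, -2.168, 2.168]
ft_force: [0.7, 0.1, 0.1]
width: 65.6
```

arm_command(
  targets=[
    [0, 0, 0, 0],
    [0, 0, 0, 0],
    [0, 0, 0, 0],
    [0, 0, 0, 0],
  ],
  gripper=53,
)

```text
t: 73.93
ee_pos: [443.2, 284.2, -3.8]
orientation: [-0.113, -2.168, 2.168]
ft_force: [0.5, -0.2, 0.8]
width: 46.8
```

arm_command(
  targets=[
    [0, 0, 0, 0],
    [0, 0, 0, 0],
    [0, 0, 0, 0],
    [0, 0, 0, 0],
  ],
  gripper=47,
)

```text
t: 74.27
ee_pos: [443.2, 284.1, -3.8]
orientation: [-0.113, -2.168, 2.168]
ft_force: [0.1, 0.4, 1.9]
width: 44.5
```

```bash
python3 - <<'E'
from h import *
goto([444.2,284.9,-2.5],174)
E
```

```text
at [443.2 284.1  -3.8] ang 174.03 q1,q6 [ 0.55 -2.49] F [0.1 0.4 1.9] w 44.5 t 74.3
  turn 0.0 xyz [-1.  -1.3 -0.9] rows 1 each [-0.96 -1.32 -0.88]
```

arm_command(
  targets=[
    [0, 0, 0, 0],
    [0, 0, 0, 0],
    [0, -3, 0, 0],
    [0, -7, 0, 0],
    [0, -20, 0, 0],
    [0, -40, 0, 0],
    [0, -40, 0, 0],
    [0, -40, 0, 0],
    [0, -40, 0, 0],
    [0, -40, 0, 0],
    [0, 0, 0, 0.119],
    [0, 0, 0, 0.119],
    [0, 0, 0, 0.119],
    [0, 0, 0, 0.119],
    [0, 0, 0, 0.119],
    [0, 0, 0, 0.119],
    [0, 0, 0, 0.119],
    [0, 0, 0, 0.119],
    [0, 0, 0, 0.119],
    [0, 0, 0, 0.119],
  ],
)

```text
t: 75.93
ee_pos: [442.7, 283.8, 226.4]
orientation: [-1.069, -1.405, 1.406]
ft_force: [0.4, -0.2, 0.5]
width: 44.3
```

arm_command(
  targets=[
    [0, 0, 0, 0.119],
    [0, 0, 0, 0.119],
    [0, 0, 0, 0.119],
    [0, 0, 0, 0.119],
    [0, 0, 0, 0.119],
    [0, 0, 0, 0.119],
    [0, 0, 0, 0.119],
    [0, 0, 0, 0.119],
    [0, 0, 0, 0.119],
    [0, 0, 0, 0.119],
    [0, 0, 0, 0.119],
    [0, 0, 0, 0.119],
    [0, 0, 0, 0.119],
    [0, 0, 0, 0.119],
    [0, 0, 0, 0.119],
    [0, 0, 0, 0.119],
    [0, 0, 0, 0.119],
    [0, 0, 0, 0.119],
    [0, 0, 0, 0.119],
    [0, 0, 0, 0.119],
  ],
)

```text
t: 77.6
ee_pos: [442.7, 283.9, 226.4]
orientation: [-1.529, 0.422, -0.422]
ft_force: [0.7, -0.9, -0.7]
width: 44.3
```

```bash
python3 - <<'E'
from h import *
goto([464.5,-358.2,225],-30.4)
E
```

```text
at [442.7 283.9 226.4] ang -30.85 q1,q6 [0.55 1.09] F [ 0.7 -0.9 -0.7] w 44.3 t 77.6
  turn -0.008 xyz [ 343.7    1.4 -542.8] rows 17 each [ 20.22   0.08 -31.93]
```

arm_command(
  targets=[
    [20.2, 0, -31.9, -0.008],
    [20.2, 0, -31.9, 0],
    [20.2, 0, -31.9, 0],
    [20.2, 0, -31.9, 0],
    [20.2, 0, -31.9, 0],
    [20.2, 0, -31.9, 0],
    [20.2, 0, -31.9, 0],
    [20.2, 0, -31.9, 0],
    [20.2, 0, -31.9, 0],
    [20.2, 0, -31.9, 0],
    [20.2, 0, -31.9, 0],
    [20.2, 0, -31.9, 0],
    [20.2, 0, -31.9, 0],
    [20.2, 0, -31.9, 0],
    [20.2, 0, -31.9, 0],
    [20.2, 0, -31.9, 0],
    [20.2, 0, -31.9, 0],
    [0, 0, 0, 0],
  ],
)

```text
t: 79.1
ee_pos: [468.4, -363.1, 226.7]
orientation: [-1.533, 0.412, -0.416]
ft_force: [-0.1, 0.8, 0.5]
width: 44.4
```

arm_command(
  targets=[
    [0, 30, 0, 0],
    [0, 30, 0, 0],
    [0, 30, 0, 0],
    [0, 30, 0, 0],
    [0, 15, 0, 0],
    [0, 5, 0, 0],
    [0, 0, 0, 0],
    [0, 0, 0, 0],
    [0, 0, 0, 0],
    [0, 0, 0, 0],
  ],
)

```text
t: 79.93
ee_pos: [469.2, -357.9, 87.7]
orientation: [-1.532, 0.409, -0.413]
ft_force: [-0.1, 0.6, -1.1]
width: 44.4
```

```bash
python3 - <<'E'
from h import *
goto([464.9,-357.5,75],-30.4)
E
```

```text
at [ 469.2 -357.9   87.7] ang -30.05 q1,q6 [-0.67 -0.15] F [-0.1  0.6 -1.1] w 44.4 t 79.9
  turn 0.006 xyz [-3.9 12.7 -1.9] rows 1 each [-3.93 12.74 -1.88]
```

arm_command(
  targets=[
    [-3.9, 0, -1.9, 0.006],
    [0, 0, 0, 0],
    [0, 8, 0, 0],
    [0, 6, 0, 0],
    [0, 0, 0, 0],
    [0, 0, 0, 0],
  ],
)

```text
t: 80.43
ee_pos: [463.6, -356.6, 71.3]
orientation: [-1.53, 0.417, -0.415]
ft_force: [0.4, -0.2, -0.8]
width: 44.4
```

arm_command(
  targets=[
    [0, 4, 0, 0],
    [0, 4, 0, 0],
    [0, 3, 0, 0],
    [0, 0, 0, 0],
    [0, 0, 0, 0],
  ],
)

```text
t: 80.85
ee_pos: [464.1, -357.0, 60.9]
orientation: [-1.53, 0.416, -0.416]
ft_force: [0.8, -0.2, -0.9]
width: 44.3
```

arm_command(
  targets=[
    [0, 3, 0, 0],
    [0, 3, 0, 0],
    [0, 0, 0, 0],
    [0, 0, 0, 0],
  ],
)

```text
t: 81.18
ee_pos: [464.5, -357.3, 55.1]
orientation: [-1.531, 0.415, -0.417]
ft_force: [1.7, -1.6, -0.5]
width: 44.4
```

```bash
python3 - <<'E'
from h import *
goto([464.5,-358.2,75],-30.4)
E
```

```text
at [ 464.5 -357.3   55.1] ang -30.4 q1,q6 [-0.68 -0.15] F [ 1.7 -1.6 -0.5] w 44.4 t 81.2
  turn -0.0 xyz [  0.5 -19.9  -0.8] rows 1 each [  0.5  -19.87  -0.8 ]
```

arm_command(
  targets=[
    [0, 3, 0, 0],
    [0, 3, 0, 0],
    [0, 3, 0, 0],
    [0, 0, 0, 0],
    [0, 0, 0, 0],
  ],
)

```text
t: 81.6
ee_pos: [464.3, -357.2, 45.9]
orientation: [-1.531, 0.415, -0.416]
ft_force: [3.2, -2.3, -2.7]
width: 44.4
```

arm_command(
  targets=[
    [0, 3, 0, 0],
    [0, 3, 0, 0],
    [0, 3, 0, 0],
    [0, 1, 0, 0],
    [0, 0, 0, 0],
    [0, 0, 0, 0],
  ],
)

```text
t: 82.1
ee_pos: [464.3, -357.1, 36.0]
orientation: [-1.531, 0.416, -0.416]
ft_force: [4.0, -2.4, -1.5]
width: 44.2
```

arm_command(
  targets=[
    [0, 1.5, 0, 0],
    [0, 1.5, 0, 0],
    [0, 0, 0, 0],
    [0, 0, 0, 0],
  ],
)

```text
t: 82.43
ee_pos: [464.4, -357.2, 34.1]
orientation: [-1.531, 0.415, -0.416]
ft_force: [2.2, 0.5, 10.9]
width: 44.6
```

arm_command(
  targets=[
    [0, -1.5, 0, 0],
    [0, 0, 0, 0],
    [0, 0, 0, 0],
    [0, 0, 0, 0],
    [0, -5, 0, 0],
    [0, -20, 0, 0],
    [0, -40, 0, 0],
    [0, -40, 0, 0],
    [0, -40, 0, 0],
    [0, -40, 0, 0],
    [0, -10, 0, 0],
    [0, 0, 0, 0],
    [0, 0, 0, 0],
  ],
  gripper=60,
)

```text
t: 83.52
ee_pos: [463.7, -356.7, 229.5]
orientation: [-1.531, 0.416, -0.416]
ft_force: [0.3, 1.5, -0.8]
width: 53.0
```

```bash
python3 - <<'E'
from h import *
np.set_printoptions(precision=1,suppress=True)
im=get_image("top"); cv2.imwrite("pics/top5.png",im)
for x,y,a in((530.7,397.9,10.9),(471.2,400.3,-5)): print(fitplate(im,x,y,np.radians(a)))
print("hub",fitplate(im,464.5,-358.2,np.radians(149.6),45.6),fitplate(im,464.5,-358.2,np.radians(-30.4),45.6))
goto([528.3,412.7,225],-30.4)
E
```

```text
[530.7 398.1  10.6   0.9]
[470.8 401.4  -4.1   0.9]
hub [ 471.5 -341.9  122.8    0.6] [ 461.4 -352.5  -27.7    0.7]
at [ 463.1 -356.3  228.1] ang -30.4 q1,q6 [-0.7 -0.1] F [-0.5 -0.3  0.6] w 52.5 t 83.6
  turn -0.0 xyz [-332.9    3.1  696.2] rows 20 each [-16.6   0.2  34.8]
```

arm_command(
  targets=[
    [-16.6, 0, 34.8, 0],
    [-16.6, 0, 34.8, 0],
    [-16.6, 0, 34.8, 0],
    [-16.6, 0, 34.8, 0],
    [-16.6, 0, 34.8, 0],
    [-16.6, 0, 34.8, 0],
    [-16.6, 0, 34.8, 0],
    [-16.6, 0, 34.8, 0],
    [-16.6, 0, 34.8, 0],
    [-16.6, 0, 34.8, 0],
    [-16.6, 0, 34.8, 0],
    [-16.6, 0, 34.8, 0],
    [-16.6, 0, 34.8, 0],
    [-16.6, 0, 34.8, 0],
    [-16.6, 0, 34.8, 0],
    [-16.6, 0, 34.8, 0],
    [-16.6, 0, 34.8, 0],
    [-16.6, 0, 34.8, 0],
    [-16.6, 0, 34.8, 0],
    [-16.6, 0, 34.8, 0],
  ],
  gripper=100,
)

```text
t: 85.23
ee_pos: [528.4, 412.3, 226.0]
orientation: [-1.535, 0.419, -0.413]
ft_force: [1.3, -0.7, 0.2]
width: 87.7
```

arm_command(
  targets=[
    [0, 0, 0, -0.1205],
    [0, 0, 0, -0.1205],
    [0, 0, 0, -0.1205],
    [0, 0, 0, -0.1205],
    [0, 0, 0, -0.1205],
    [0, 0, 0, -0.1205],
    [0, 0, 0, -0.1205],
    [0, 0, 0, -0.1205],
    [0, 0, 0, -0.1205],
    [0, 0, 0, -0.1205],
    [0, 0, 0, -0.1205],
    [0, 0, 0, -0.1205],
    [0, 0, 0, -0.1205],
    [0, 0, 0, -0.1205],
    [0, 0, 0, -0.1205],
    [0, 0, 0, -0.1205],
    [0, 0, 0, -0.1205],
    [0, 0, 0, -0.1205],
    [0, 0, 0, -0.1205],
    [0, 0, 0, 0],
  ],
)

```text
t: 86.9
ee_pos: [528.7, 410.4, 226.2]
orientation: [-1.111, -1.345, 1.354]
ft_force: [-0.4, 0.3, -0.0]
width: 87.7
```

arm_command(
  targets=[
    [0, 40, 0, 0],
    [0, 40, 0, 0],
    [0, 40, 0, 0],
    [0, 40, 0, 0],
    [0, 20, 0, 0],
    [0, 10, 0, 0],
    [0, 0, 0, 0],
    [0, 0, 0, 0],
    [0, 0, 0, 0],
  ],
)

```text
t: 87.65
ee_pos: [530.9, 412.0, 41.0]
orientation: [-1.115, -1.348, 1.344]
ft_force: [0.4, -0.4, -0.3]
width: 88.0
```

```bash
python3 - <<'E'
from h import *
goto([528.3,412.7,-3],100.8)
E
```

```text
at [530.9 412.   41. ] ang 100.72 q1,q6 [ 0.64 -1.12] F [ 0.4 -0.4 -0.3] w 88.0 t 87.7
  turn -0.001 xyz [ 1.1 44.   2.4] rows 1 each [ 1.13 44.05  2.39]
```

arm_command(
  targets=[
    [1, 14, 1.5, 0],
    [0, 12, 0, 0],
    [0, 8, 0, 0],
    [0, 5, 0, 0],
    [0, 3, 0, 0],
    [0, 1, 0, 0],
    [0, 0, 0, 0],
    [0, 0, 0, 0],
  ],
)

```text
t: 88.32
ee_pos: [528.4, 412.1, -3.3]
orientation: [-1.114, -1.347, 1.346]
ft_force: [0.0, -0.3, -0.4]
width: 87.4
```

arm_command(
  targets=[
    [0, 0, 0, 0],
    [0, 0, 0, 0],
    [0, 0, 0, 0],
    [0, 0, 0, 0],
    [0, 0, 0, 0],
    [0, 0, 0, 0],
  ],
  gripper=79,
)

```text
t: 88.82
ee_pos: [528.4, 412.1, -3.3]
orientation: [-1.114, -1.347, 1.346]
ft_force: [-0.6, 0.3, 0.8]
width: 71.1
```

arm_command(
  targets=[
    [0, 0, -5, 0],
    [0, 0, -8, 0],
    [0, 0, -8, 0],
    [0, 0, -8, 0],
    [0, 0, -8, 0],
    [0, 0, -5, 0],
    [0, 0, 0, 0],
    [0, 0, 0, 0],
    [0, 0, 0, 0],
  ],
)

```text
t: 89.57
ee_pos: [570.1, 420.0, -3.2]
orientation: [-1.115, -1.347, 1.345]
ft_force: [1.5, -0.2, 1.5]
width: 70.8
```

```bash
python3 - <<'E'
from h import *
goto([528.3,412.7,-3],100.8)
E
```

```text
at [570.1 420.   -3.2] ang 100.77 q1,q6 [ 0.62 -1.14] F [ 1.5 -0.2  1.5] w 70.8 t 89.6
  turn -0.0 xyz [ 0.7 -0.2 42.4] rows 2 each [ 0.33 -0.12 21.21]
```

arm_command(
  targets=[
    [0, 0, 0, 0],
    [0, 0, 0, 0],
    [0, 0, 0, 0],
    [0, -20, 0, 0],
    [0, -10, 0, 0],
    [-13, 0, 0, 0],
    [0, 0, 0, 0.1208],
    [0, 0, 0, 0.1208],
    [0, 0, 0, 0.1208],
    [0, 0, 0, 0.1208],
    [0, 0, 0, 0.1208],
    [0, 0, 0, 0.1208],
    [0, 0, 0, 0.1208],
    [0, 0, 0, 0.1208],
    [0, 0, 0, 0.1208],
    [0, 0, 0, 0.1208],
    [0, 0, 0, 0.1208],
    [0, 0, 0, 0.1208],
    [0, 0, 0, 0.1208],
    [0, 0, 0, 0],
  ],
  gripper=100,
)

```text
t: 91.23
ee_pos: [571.9, 406.1, 26.2]
orientation: [-1.566, -0.144, 0.145]
ft_force: [0.8, -0.1, 0.0]
width: 87.7
```

arm_command(
  targets=[
    [0, 0, 0, 0],
    [0, 0, 0, 0],
  ],
  gripper=75,
)

```text
t: 91.4
ee_pos: [571.9, 406.5, 26.4]
orientation: [-1.566, -0.15, 0.151]
ft_force: [-0.3, -0.1, -0.7]
width: 77.5
```

```bash
python3 - <<'E'
from h import *
goto([572.5,407.2,-2.8],10.77)
E
```

```text
at [571.9 406.5  26.4] ang 10.99 q1,q6 [0.6  0.41] F [-0.3 -0.1 -0.7] w 77.5 t 91.4
  turn 0.004 xyz [ 0.7 29.2  0.5] rows 1 each [ 0.7  29.17  0.53]
```

arm_command(
  targets=[
    [0.5, 10, 0.5, 0.004],
    [0, 8, 0, 0],
    [0, 6, 0, 0],
    [0, 3.5, 0, 0],
    [0, 1.5, 0, 0],
    [0, 0, 0, 0],
    [0, 0, 0, 0],
    [0, 0, 0, 0],
  ],
)

```text
t: 92.07
ee_pos: [572.6, 407.9, -2.1]
orientation: [-1.566, -0.145, 0.144]
ft_force: [-0.1, -0.8, 0.2]
width: 65.6
```

arm_command(
  targets=[
    [0, 0, 0, 0],
    [0, 0, 0, 0],
    [0, 0, 0, 0],
    [0, 0, 0, 0],
  ],
  gripper=53,
)

```text
t: 92.4
ee_pos: [572.4, 407.8, -2.2]
orientation: [-1.566, -0.145, 0.145]
ft_force: [-1.3, 0.1, -0.4]
width: 47.1
```

arm_command(
  targets=[
    [0, 0, 0, 0],
    [0, 0, 0, 0],
    [0, 0, 0, 0],
    [0, 0, 0, 0],
    [0, 0, 0, 0],
  ],
  gripper=47,
)

```text
t: 92.82
ee_pos: [572.5, 407.8, -2.2]
orientation: [-1.566, -0.145, 0.145]
ft_force: [-0.3, -0.7, 1.3]
width: 43.8
```

arm_command(
  targets=[
    [0, -3, 0, 0],
    [0, -7, 0, 0],
    [0, -20, 0, 0],
    [0, -40, 0, 0],
    [0, -40, 0, 0],
    [0, -40, 0, 0],
    [0, -40, 0, 0],
    [0, -40, 0, 0],
    [0, 0, 0, 0],
    [0, 0, 0, 0],
  ],
)

```text
t: 93.65
ee_pos: [573.6, 408.6, 231.7]
orientation: [-1.563, -0.149, 0.14]
ft_force: [0.3, -0.1, -1.7]
width: 43.6
```

```bash
python3 - <<'E'
from h import *
goto([464.5,-358.2,225],-30.4)
E
```

```text
at [573.6 408.6 231.7] ang 10.57 q1,q6 [0.6  0.42] F [ 0.3 -0.1 -1.7] w 43.6 t 93.7
  turn 0.715 xyz [ 293.9    6.7 -716.6] rows 20 each [ 14.7    0.33 -35.83]
```

arm_command(
  targets=[
    [0, 0, 0, 0.119],
    [0, 0, 0, 0.119],
    [0, 0, 0, 0.119],
    [0, 0, 0, 0.119],
    [0, 0, 0, 0.119],
    [0, 0, 0, 0.12],
    [0, 0, 0, 0],
    [14.7, 0, -35.8, 0],
    [14.7, 0, -35.8, 0],
    [14.7, 0, -35.8, 0],
    [14.7, 0, -35.8, 0],
    [14.7, 0, -35.8, 0],
    [14.7, 0, -35.8, 0],
    [14.7, 0, -35.8, 0],
    [14.7, 0, -35.8, 0],
    [14.7, 0, -35.8, 0],
    [14.7, 0, -35.8, 0],
  ],
)

```text
t: 95.07
ee_pos: [516.5, 22.8, 226.7]
orientation: [-1.532, 0.414, -0.411]
ft_force: [0.3, 0.3, -0.4]
width: 43.3
```

arm_command(
  targets=[
    [14.7, 0, -35.8, 0],
    [14.7, 0, -35.8, 0],
    [14.7, 0, -35.8, 0],
    [14.7, 0, -35.8, 0],
    [14.7, 0, -35.8, 0],
    [14.7, 0, -35.8, 0],
    [14.7, 0, -35.8, 0],
    [14.7, 0, -35.8, 0],
    [14.7, 0, -35.8, 0],
    [14.7, 0, -35.8, 0],
    [0, 0, 0, 0],
    [0, 0, 0, 0],
  ],
)

```text
t: 96.07
ee_pos: [462.4, -359.8, 226.3]
orientation: [-1.53, 0.417, -0.414]
ft_force: [0.5, 1.0, -1.3]
width: 43.5
```

arm_command(
  targets=[
    [0, 30, 0, 0],
    [0, 30, 0, 0],
    [0, 30, 0, 0],
    [0, 25, 0, 0],
    [0, 15, 0, 0],
    [0, 0, 0, 0],
    [0, 0, 0, 0],
    [0, 0, 0, 0],
  ],
)

```text
t: 96.73
ee_pos: [464.3, -358.1, 98.5]
orientation: [-1.531, 0.414, -0.415]
ft_force: [0.2, 0.7, -0.2]
width: 43.8
```

```bash
python3 - <<'E'
from h import *
goto([464.5,-358.2,75],-30.4)
E
```

```text
at [ 464.3 -358.1   98.5] ang -30.29 q1,q6 [-0.68 -0.15] F [ 0.2  0.7 -0.2] w 43.8 t 96.7
  turn 0.002 xyz [ 0.2 23.5  0. ] rows 1 each [ 0.17 23.45  0.04]
```

arm_command(
  targets=[
    [0, 10, 0.4, 0],
    [0, 8, 0, 0],
    [0, 6, 0, 0],
    [0, 4, 0, 0],
    [0, 0, 0, 0],
    [0, 0, 0, 0],
  ],
)

```text
t: 97.23
ee_pos: [463.7, -358.2, 69.3]
orientation: [-1.53, 0.416, -0.415]
ft_force: [-0.2, -0.1, -1.3]
width: 43.8
```

arm_command(
  targets=[
    [0, 4, 0, 0],
    [0, 4, 0, 0],
    [0, 3, 0, 0],
    [0, 0, 0, 0],
    [0, 0, 0, 0],
  ],
)

```text
t: 97.65
ee_pos: [463.7, -358.2, 58.4]
orientation: [-1.53, 0.416, -0.415]
ft_force: [-0.3, -0.0, -0.6]
width: 43.4
```

arm_command(
  targets=[
    [0, 3, 0, 0],
    [0, 3, 0, 0],
    [0, 0, 0, 0],
    [0, 0, 0, 0],
  ],
)

```text
t: 97.98
ee_pos: [463.7, -358.2, 52.4]
orientation: [-1.53, 0.416, -0.415]
ft_force: [-0.2, 0.0, -1.0]
width: 43.4
```

```bash
python3 - <<'E'
from h import *
goto([464.5,-358.2,75],-30.4)
E
```

```text
at [ 463.7 -358.2   52.4] ang -30.39 q1,q6 [-0.68 -0.15] F [-0.2  0.  -1. ] w 43.4 t 98.0
  turn 0.0 xyz [  0.7 -22.6   0.4] rows 1 each [  0.66 -22.62   0.36]
```

Forces are near zero and the plate is over the keys. I seat it at the predicted 43.4.

arm_command(
  targets=[
    [0.3, 3, 0, 0],
    [0, 3, 0, 0],
    [0, 1, 0, 0],
    [0, 0, 0, 0],
    [0, 0, 0, 0],
  ],
)

```text
t: 98.4
ee_pos: [464.1, -358.4, 45.5]
orientation: [-1.53, 0.416, -0.416]
ft_force: [0.4, -0.5, -0.0]
width: 43.7
```

arm_command(
  targets=[
    [0, 1.5, 0, 0],
    [0, 1.5, 0, 0],
    [0, 0, 0, 0],
    [0, 0, 0, 0],
  ],
)

```text
t: 98.73
ee_pos: [464.9, -359.0, 43.6]
orientation: [-1.531, 0.414, -0.417]
ft_force: [0.2, 0.5, 6.7]
width: 43.4
```

arm_command(
  targets=[
    [0, -1, 0, 0],
    [0, 0, 0, 0],
    [0, 0, 0, 0],
    [0, 0, 0, 0],
    [0, -5, 0, 0],
    [0, -20, 0, 0],
    [0, -40, 0, 0],
    [0, -40, 0, 0],
    [0, -40, 0, 0],
    [0, -38, 0, 0],
    [0, 0, 0, 0],
    [0, 0, 0, 0],
  ],
  gripper=60,
)

```text
t: 99.73
ee_pos: [465.2, -359.3, 229.4]
orientation: [-1.533, 0.412, -0.42]
ft_force: [0.4, 0.6, -1.1]
width: 52.4
```

```bash
python3 - <<'E'
from h import *
np.set_printoptions(precision=1,suppress=True)
im=get_image("top"); cv2.imwrite("pics/top6.png",im)
print(fitplate(im,471.2,400.3,np.radians(-5)))
goto([470.8,403.1,225],-30.4)
E
```

```text
[471.3 401.4  -5.1   0.9]
at [ 464.1 -358.4  227.2] ang -30.39 q1,q6 [-0.7 -0.1] F [-0.3  0.1  0.1] w 52.6 t 99.8
  turn 0.0 xyz [-379.6    2.2  660.2] rows 20 each [-19.    0.1  33. ]
```

arm_command(
  targets=[
    [-19, 0, 33, 0],
    [-19, 0, 33, 0],
    [-19, 0, 33, 0],
    [-19, 0, 33, 0],
    [-19, 0, 33, 0],
    [-19, 0, 33, 0],
    [-19, 0, 33, 0],
    [-19, 0, 33, 0],
    [-19, 0, 33, 0],
    [-19, 0, 33, 0],
    [-19, 0, 33, 0],
    [-19, 0, 33, 0],
    [-19, 0, 33, 0],
    [-19, 0, 33, 0],
    [-19, 0, 33, 0],
    [-19, 0, 33, 0],
    [-19, 0, 33, 0],
    [-19, 0, 33, 0],
    [-19, 0, 33, 0],
    [-19, 0, 33, 0],
  ],
  gripper=75,
)

```text
t: 101.45
ee_pos: [468.7, 404.1, 223.9]
orientation: [-1.534, 0.418, -0.414]
ft_force: [0.5, -0.0, -0.0]
width: 65.9
```

arm_command(
  targets=[
    [0, 0, 0, -0.12],
    [0, 0, 0, -0.12],
    [0, 0, 0, -0.12],
    [0, 0, 0, -0.12],
    [0, 0, 0, -0.12],
    [0, 0, 0, -0.12],
    [0, 0, 0, -0.12],
    [0, 0, 0, -0.12],
    [0, 0, 0, -0.12],
    [0, 0, 0, -0.12],
    [0, 0, 0, -0.12],
    [0, 0, 0, -0.12],
    [0, 0, 0, -0.12],
    [0, 0, 0, -0.12],
    [0, 0, 0, -0.12],
  ],
)

```text
t: 102.7
ee_pos: [469.1, 402.1, 223.8]
orientation: [-1.335, -0.985, 0.993]
ft_force: [0.1, 0.5, 0.4]
width: 65.7
```

arm_command(
  targets=[
    [0, 0, 0, -0.12],
    [0, 0, 0, -0.12],
    [0, 0, 0, -0.12],
    [0, 0, 0, -0.12],
    [0, 0, 0, -0.12],
    [0, 0, 0, -0.12],
    [0, 0, 0, -0.12],
    [0, 0, 0, -0.12],
    [0, 0, 0, -0.12],
    [0, 0, 0, -0.12],
    [0, 0, 0, -0.12],
    [0, 0, 0, -0.12],
    [0, 0, 0, -0.12],
    [0, 0, 0, -0.12],
    [0, 0, 0, -0.12],
    [0, 0, 0, 0],
  ],
)

```text
t: 104.03
ee_pos: [469.2, 402.2, 224.0]
orientation: [-0.071, -2.182, 2.189]
ft_force: [-0.3, 0.2, -0.2]
width: 65.7
```

arm_command(
  targets=[
    [0, 40, 0, 0],
    [0, 40, 0, 0],
    [0, 40, 0, 0],
    [0, 40, 0, 0],
    [0, 20, 0, 0],
    [0, 10, 0, 0],
    [0, 0, 0, 0],
    [0, 0, 0, 0],
    [0, 0, 0, 0],
  ],
)

```text
t: 104.78
ee_pos: [471.2, 403.8, 38.0]
orientation: [-0.082, -2.187, 2.183]
ft_force: [-0.0, -0.8, 0.5]
width: 65.5
```

```bash
python3 - <<'E'
from h import *
goto([471,403.1,-2.8],175.4)
E
```

```text
at [471.2 403.8  38. ] ang 175.82 q1,q6 [ 0.69 -2.38] F [-0.  -0.8  0.5] w 65.5 t 104.8
  turn 0.007 xyz [ 0.1 40.8  0.7] rows 1 each [ 0.11 40.77  0.71]
```

arm_command(
  targets=[
    [0, 13, 0, 0.007],
    [0, 12, 0, 0],
    [0, 7, 0, 0],
    [0, 4, 0, 0],
    [0, 3, 0, 0],
    [0, 1, 0, 0],
    [0, 0, 0, 0],
    [0, 0, 0, 0],
  ],
)

```text
t: 105.45
ee_pos: [470.5, 403.2, -3.2]
orientation: [-0.087, -2.182, 2.181]
ft_force: [0.2, 0.4, -0.3]
width: 66.3
```

arm_command(
  targets=[
    [0, 0, 0, 0],
    [0, 0, 0, 0],
    [0, 0, 0, 0],
    [0, 0, 0, 0],
  ],
  gripper=53,
)

```text
t: 105.78
ee_pos: [470.4, 403.2, -3.2]
orientation: [-0.087, -2.181, 2.181]
ft_force: [0.4, 0.3, 0.2]
width: 47.0
```

arm_command(
  targets=[
    [0, 0, 0, 0],
    [0, 0, 0, 0],
    [0, 0, 0, 0],
    [0, 0, 0, 0],
    [0, 0, 0, 0],
  ],
  gripper=47,
)

```text
t: 106.2
ee_pos: [470.5, 403.2, -3.2]
orientation: [-0.087, -2.181, 2.181]
ft_force: [0.4, 0.4, 1.1]
width: 43.6
```

arm_command(
  targets=[
    [0, -3, 0, 0],
    [0, -7, 0, 0],
    [0, -20, 0, 0],
    [0, -40, 0, 0],
    [0, -40, 0, 0],
    [0, -40, 0, 0],
    [0, -40, 0, 0],
    [0, -38, 0, 0],
    [0, 0, 0, 0.119],
    [0, 0, 0, 0.119],
    [0, 0, 0, 0.119],
    [0, 0, 0, 0.119],
    [0, 0, 0, 0.119],
    [0, 0, 0, 0.119],
    [0, 0, 0, 0.119],
    [0, 0, 0, 0.119],
    [0, 0, 0, 0.119],
    [0, 0, 0, 0.119],
    [0, 0, 0, 0.119],
    [0, 0, 0, 0.119],
  ],
)

```text
t: 107.87
ee_pos: [470.0, 402.9, 225.0]
orientation: [-1.181, -1.251, 1.252]
ft_force: [-0.2, 0.0, -0.8]
width: 44.0
```

arm_command(
  targets=[
    [0, 0, 0, 0.119],
    [0, 0, 0, 0.119],
    [0, 0, 0, 0.119],
    [0, 0, 0, 0.119],
    [0, 0, 0, 0.119],
    [0, 0, 0, 0.119],
    [0, 0, 0, 0.119],
    [0, 0, 0, 0.119],
    [0, 0, 0, 0.119],
    [0, 0, 0, 0.119],
    [0, 0, 0, 0.119],
    [0, 0, 0, 0.119],
    [0, 0, 0, 0.119],
    [0, 0, 0, 0.119],
    [0, 0, 0, 0.119],
    [0, 0, 0, 0.119],
    [0, 0, 0, 0.119],
    [0, 0, 0, 0.119],
    [0, 0, 0, 0],
  ],
)

```text
t: 109.45
ee_pos: [470.0, 402.9, 225.0]
orientation: [-1.533, 0.401, -0.401]
ft_force: [0.4, 0.4, 0.3]
width: 43.8
```

```bash
python3 - <<'E'
from h import *
goto([464.5,-358.2,225],-30.4)
E
```

```text
at [470.  402.9 225. ] ang -29.32 q1,q6 [0.69 1.2 ] F [0.4 0.4 0.3] w 43.8 t 109.5
  turn 0.019 xyz [ 380.4   -0.  -659.2] rows 20 each [ 19.02  -0.   -32.96]
```

arm_command(
  targets=[
    [0, 0, 0, 0.019],
    [19, 0, -33, 0],
    [19, 0, -33, 0],
    [19, 0, -33, 0],
    [19, 0, -33, 0],
    [19, 0, -33, 0],
    [19, 0, -33, 0],
    [19, 0, -33, 0],
    [19, 0, -33, 0],
    [19, 0, -33, 0],
    [19, 0, -33, 0],
  ],
)

```text
t: 110.37
ee_pos: [468.3, 20.6, 225.0]
orientation: [-1.531, 0.41, -0.411]
ft_force: [0.1, 0.5, 0.2]
width: 43.4
```

arm_command(
  targets=[
    [19, 0, -33, 0],
    [19, 0, -33, 0],
    [19, 0, -33, 0],
    [19, 0, -33, 0],
    [19, 0, -33, 0],
    [19, 0, -33, 0],
    [19, 0, -33, 0],
    [19, 0, -33, 0],
    [19, 0, -33, 0],
    [19, 0, -33, 0],
    [0, 0, 0, 0],
    [0, 0, 0, 0],
  ],
)

```text
t: 111.37
ee_pos: [466.7, -360.1, 224.5]
orientation: [-1.531, 0.413, -0.413]
ft_force: [0.0, -0.1, -0.2]
width: 44.1
```

arm_command(
  targets=[
    [0, 30, 0, 0],
    [0, 30, 0, 0],
    [0, 30, 0, 0],
    [0, 25, 0, 0],
    [0, 10, 0, 0],
    [0, 0, 0, 0],
    [0, 0, 0, 0],
    [0, 0, 0, 0],
  ],
)

```text
t: 112.03
ee_pos: [468.2, -358.7, 101.3]
orientation: [-1.532, 0.41, -0.414]
ft_force: [-0.3, 0.8, 0.4]
width: 43.8
```

```bash
python3 - <<'E'
from h import *
goto([464.5,-358.2,75],-30.4)
E
```

```text
at [ 468.2 -358.7  101.3] ang -30.11 q1,q6 [-0.67 -0.15] F [-0.3  0.8  0.4] w 43.8 t 112.0
  turn 0.005 xyz [-3.5 26.3 -1.5] rows 1 each [-3.49 26.29 -1.45]
```

arm_command(
  targets=[
    [-3.4, 10, -1.4, 0.005],
    [0, 10, 0, 0],
    [0, 6, 0, 0],
    [0, 4, 0, 0],
    [0, 0, 0, 0],
    [0, 0, 0, 0],
  ],
)

```text
t: 112.53
ee_pos: [463.4, -357.9, 69.2]
orientation: [-1.53, 0.417, -0.416]
ft_force: [-0.3, -0.2, 0.1]
width: 43.7
```

arm_command(
  targets=[
    [0, 4, 0, 0],
    [0, 4, 0, 0],
    [0, 3, 0, 0],
    [0, 0, 0, 0],
    [0, 0, 0, 0],
  ],
)

```text
t: 112.95
ee_pos: [463.8, -358.1, 58.5]
orientation: [-1.53, 0.416, -0.417]
ft_force: [1.1, -0.3, -1.7]
width: 43.3
```

```bash
python3 - <<'E'
from h import *
goto([464.5,-358.2,75],-30.4)
E
```

```text
at [ 463.8 -358.1   58.5] ang -30.46 q1,q6 [-0.68 -0.15] F [ 1.1 -0.3 -1.7] w 43.3 t 113.0
  turn -0.001 xyz [  0.7 -16.5   0.3] rows 1 each [  0.68 -16.54   0.26]
```

arm_command(
  targets=[
    [0.5, 2, 0, 0],
    [0, 2, 0, 0],
    [0, 2, 0, 0],
    [0, 0, 0, 0],
    [0, 0, 0, 0],
  ],
)

```text
t: 113.37
ee_pos: [464.4, -357.8, 52.4]
orientation: [-1.53, 0.416, -0.417]
ft_force: [5.2, 3.8, -2.2]
width: 43.5
```

arm_command(
  targets=[
    [0, 1.5, 0, 0],
    [0, 1.5, 0, 0],
    [0, 0, 0, 0],
    [0, 0, 0, 0],
  ],
)

```text
t: 113.7
ee_pos: [464.8, -358.0, 50.6]
orientation: [-1.53, 0.416, -0.417]
ft_force: [2.7, 5.8, 10.1]
width: 44.0
```

arm_command(
  targets=[
    [0, -1, 0, 0],
    [0, 0, 0, 0],
    [0, 0, 0, 0],
    [0, 0, 0, 0],
    [0, -5, 0, 0],
    [0, -20, 0, 0],
    [0, -30, 0, 0],
    [0, -30, 0, 0],
    [0, 0, 0, 0],
    [-34, 0, 0, 0],
    [-34, 0, 0, 0],
    [0, 0, 0, 0],
  ],
  gripper=60,
)

```text
t: 114.7
ee_pos: [399.4, -319.5, 134.3]
orientation: [-1.527, 0.422, -0.411]
ft_force: [-0.1, -0.2, 0.1]
width: 52.8
```

arm_command(
  targets=[
    [0, 0, 0, -0.1208],
    [0, 0, 0, -0.1208],
    [0, 0, 0, -0.1208],
    [0, 0, 0, -0.1208],
    [0, 0, 0, -0.1208],
    [0, 0, 0, -0.1208],
    [0, 0, 0, -0.1208],
    [0, 0, 0, -0.1208],
    [0, 0, 0, -0.1208],
    [0, 0, 0, -0.1208],
    [0, 0, 0, -0.1208],
    [0, 0, 0, -0.1208],
    [0, 0, 0, -0.1208],
    [0, 0, 0, 0],
    [0, 0, 0, 0],
  ],
)

```text
t: 115.95
ee_pos: [405.3, -323.8, 135.4]
orientation: [-1.416, -0.806, 0.806]
ft_force: [-0.8, 0.0, -0.1]
width: 52.6
```

```bash
python3 - <<'E'
from h import *
goto([405.9,-323.8,55],59.6)
a=cv2.resize(get_image('scene')[190:310,330:470],None,fx=4,fy=4,interpolation=2)
b=cv2.resize(get_image('top')[150:270,340:400+75],None,fx=4,fy=4,interpolation=2)[:480,:240]
b=cv2.resize(get_image('top')[195:255,400:460],None,fx=4,fy=4,interpolation=2)
cv2.imwrite('pics/l.png',np.hstack([a,cv2.copyMakeBorder(b,0,240,0,0,0)]))
E
```

```text
at [ 405.3 -323.8  135.4] ang 59.31 q1,q6 [-0.7  -1.73] F [-0.8  0.  -0.1] w 52.6 t 116.0
  turn -0.005 xyz [ 0.3 80.4 -0.5] rows 1 each [ 0.28 80.44 -0.48]
```

View pics/l.png

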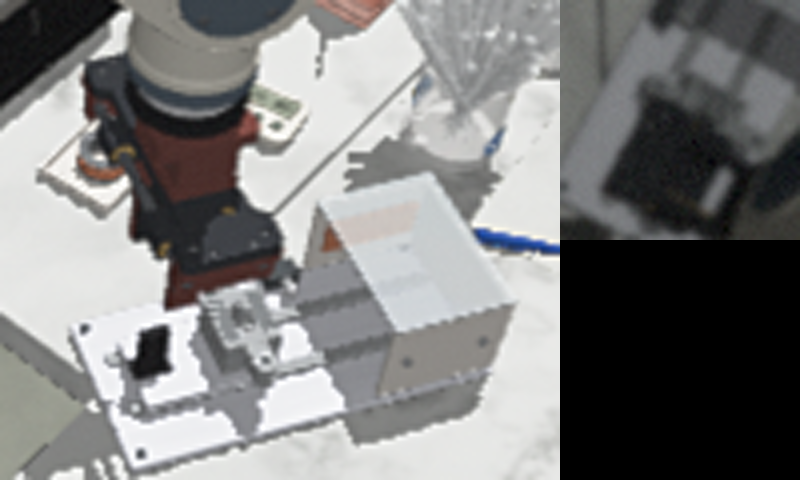

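The stack of four lies flat on the hub at about (245,320), with tabs to both sides. Next I grip the fin and push home.

arm_command(
  targets=[
    [0, 20, -0.5, -0.005],
    [0, 20, 0, 0],
    [0, 20, 0, 0],
    [0, 12, 0, 0],
    [0, 7, 0, 0],
    [0, 0, 0, 0],
    [0, 0, 0, 0],
  ],
)

```text
t: 116.68
ee_pos: [405.9, -324.1, 56.7]
orientation: [-1.413, -0.813, 0.813]
ft_force: [-0.3, 0.2, 0.3]
width: 52.4
```

arm_command(
  targets=[
    [0, 0, 0, 0],
    [0, 0, 0, 0],
    [0, 0, 0, 0],
    [0, 0, 0, 0],
    [0, 0, 0, 0],
    [0, 0, 0, 0],
    [0, 0, 0, 0],
    [0, 0, 0, 0],
    [0, 0, 0, 0],
    [0, 0, 0, 0],
  ],
  gripper=0,
)

```text
t: 117.52
ee_pos: [406.0, -323.8, 56.8]
orientation: [-1.413, -0.813, 0.813]
ft_force: [1.9, 4.0, 3.3]
width: 9.5
```

arm_command(
  targets=[
    [0, 0, -2, 0],
    [0, 0, -4, 0],
    [0, 0, -7, 0],
    [0, 0, -8, 0],
    [0, 0, -8, 0],
    [0, 0, -8, 0],
    [0, 0, -8, 0],
    [0, 0, -8, 0],
    [0, 0, -8, 0],
    [0, 0, -8, 0],
    [0, 0, -8, 0],
    [0, 0, -8, 0],
    [0, 0, -7, 0],
    [0, 0, -5, 0],
    [0, 0, -4, 0],
    [0, 0, 0, 0],
  ],
)

```text
t: 118.85
ee_pos: [493.6, -375.3, 56.7]
orientation: [-1.414, -0.813, 0.813]
ft_force: [1.7, 0.4, 3.8]
width: 9.8
```

```bash
python3 - <<'E'
from h import *
goto([510.1,-384.9,53],59.6)
E
```

```text
at [ 493.6 -375.3   56.7] ang 59.81 q1,q6 [-0.67 -1.71] F [1.7 0.4 3.8] w 9.8 t 118.8
  turn 0.004 xyz [  0.    3.7 -19.1] rows 1 each [  0.     3.74 -19.07]
```

arm_command(
  targets=[
    [0, 0, -4, 0],
    [0, 0, -4, 0],
    [0, 0, -4, 0],
    [0, 0, -4, 0],
    [0, 0, -4, 0],
    [0, 0, -3, 0],
    [0, 0, 0, 0],
    [0, 0, 0, 0],
    [0, 0, 0, 0],
  ],
)

```text
t: 119.6
ee_pos: [508.7, -384.1, 56.6]
orientation: [-1.405, -0.808, 0.816]
ft_force: [-14.8, 8.4, 16.6]
width: 9.4
```

```bash
python3 - <<'E'
from h import *
goto([509.6,-384.6,53],59.6); p=tool()[0]-np.array([406.0,-323.8,56.8]); print(np.hypot(*p[:2]))
E
```

```text
at [ 508.7 -384.1   56.6] ang 59.82 q1,q6 [-0.66 -1.71] F [-14.8   8.4  16.6] w 9.4 t 119.6
  turn 0.004 xyz [-0.   3.6 -1. ] rows 1 each [-0.02  3.6  -1.02]
119.10272837052968
```

arm_command(
  targets=[
    [0, 0, -2, 0],
    [0, 0, 0, 0],
    [0, 0, 0, 0],
    [0, 0, 3, 0],
    [0, 0, 2, 0],
    [0, 0, 0, 0],
    [0, 0, 0, 0],
  ],
)

```text
t: 120.18
ee_pos: [509.0, -384.2, 56.6]
orientation: [-1.411, -0.811, 0.814]
ft_force: [-5.9, 2.2, 9.2]
width: 9.7
```

arm_command(
  targets=[
    [0, 0, 0, 0],
    [0, 0, 0, 0],
    [0, 0, 0, 0],
    [0, 0, 0, 0],
    [0, -20, 0, 0],
    [0, -35, 0, 0],
    [0, -40, 0, 0],
    [0, -40, 0, 0],
    [0, -40, 0, 0],
    [0, 0, 40, 0],
    [0, 0, 40, 0],
    [20, 0, 35, 0],
    [25, 0, 30, 0],
    [30, 0, 20, 0],
    [30, 0, 20, 0],
    [30, 0, 20, 0],
    [0, 0, 0, 0],
    [0, 0, 0, 0],
  ],
  gripper=45,
)

```text
t: 121.68
ee_pos: [401.2, -163.8, 231.9]
orientation: [-1.413, -0.816, 0.815]
ft_force: [-0.3, -0.1, 0.9]
width: 39.7
```

```bash
python3 - <<'E'
from h import *
s=get_image('scene'); t=get_image('top')
a=cv2.resize(s[200:310,340:470],None,fx=4,fy=4,interpolation=2)
b=cv2.resize(t[140:250,340:405],None,fx=4,fy=4,interpolation=2)
cv2.imwrite('pics/m.png',np.hstack([a,b]))
s0=cv2.imread('pics/scene0.png')
# fin position now against start, where the fin is darkest
def fin(im):
    g=cv2.cvtColor(im,6)[250:285,395:415]; ys,xs=np.nonzero(g<45); return xs.mean()+395,ys.mean()+250,len(xs)
print(fin(s0),fin(s)); goto([0,0,0],0)
E
```

```text
(np.float64(405.253164556962), np.float64(267.9493670886076), 79) (np.float64(405.22222222222223), np.float64(268.22222222222223), 72)
at [ 401.7 -165.6  231.9] ang 59.85 q1,q6 [-0.42 -1.46] F [-0.1 -0.3  0.2] w 39.6 t 121.8
  turn 1.044 xyz [-401.7  231.9  165.6] rows 11 each [-36.51  21.08  15.05]
```

View pics/m.png

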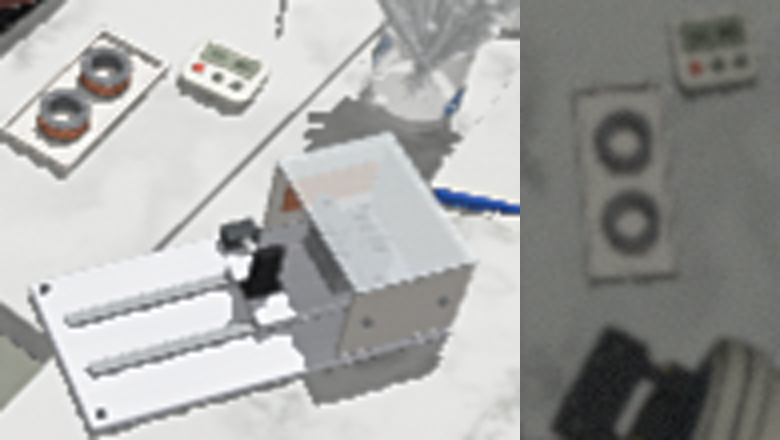

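Both rolls lie flat in the tray, at about (65,115) and (105,72) in the left crop. The fin is back at its starting pixel and the stack shows under the roof. I hand the job in.

```bash
python3 -c "
from workcell import *
close_job(); print(get_obs()['t'])"
```

```text
the job is handed in; nothing more can be done
the job is handed in; nothing more can be done
```

I finished every step and handed the job in at about 122 s of the 210 s limit. One point is not proven: whether one plate is the right way up.

**What I did**
- Drew the carriage out to its stop (120.1 mm measured).
- Set both rolls in the tray. roll_2 was released about 8 mm above the floor and dropped the rest.
- Stacked all four plates on the hub, alternating the tab sides.
- Pushed the carriage home and moved the arm clear.

**Last checks**
- **Plates:** each one touched down within 0.5 mm of its predicted height. The picture before the push shows a flat stack with tabs to both sides.
- **Carriage:** it travelled 119.1 mm inward under about 17 N, well past the detent. The fin is back within 0.3 px (about 1 mm) of its starting position in the image.
- **Rolls and timer:** both rolls lie flat, side by side in the tray. I saw no sign of the timer having moved. I did not check the white cap in the last pictures, but the arm never worked near it.

**What went wrong**
- **First grasp of the upper-left plate:** it failed because the fingertips were not where the tool data says. They sit about 4 mm above the reported position instead of 17 mm ahead of it. The plate ended up standing on edge and I tipped it back flat.
- **Which face is up on that plate:** it was tipped the way the network readings favoured, and later comparisons agreed, but the evidence is only moderate. If it is upside down, the plate check fails.
- **First grasp of roll_2:** it closed on nothing, for the same reason, and I repeated it lower.

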